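# Shut, hasp and pin the juice-bar caddy

## Robot

A 7-joint arm with a two-finger parallel gripper is mounted at the origin on the work surface. World frame = base frame: x ahead of the robot, y to its left, z up, the work surface at z = 0. Lengths are in m, angles in rad, forces in N, time in s.
With the tool pointing down it reaches from about 0.4 to 0.85 m from the base axis. Payload 10.4 kg.
Tool frame: the origin (TCP) lies on the centre line of the jaws, within the pads' length; the fingertips stand 8 mm ahead of it and the grasp point (between the pads) lies 11 mm behind it; z points along the fingers, y is the direction in which the jaws open and shut (so a half turn about z gives the same grasp; the last joint's range is limited). The gripper opens to 85 mm and grips with 20 to 120 N. Pads are 22 mm wide; open, the fingers measure 114 mm over their backs; the gripper's body (76 mm by 85 mm) begins 54 mm behind the grasp point. The pads swing forward as they close: fully open they stand 13 mm farther back than shut.
Start: joints at [-1.16, 0.332, -0.065, 1.46, 0.022, 1.35, -0.088], TCP at [0.263, 0.567, 0.239] pointing down, gripper open.
Joint ranges: [-2.6, 2.6], [-0.5, 2.12], [-1.47, 1.34], [0.16, 2.42], [-1.27, 4.41], [0.06, 2.06], [-2.6, 2.6]. Speed limits (rad/s): [2.22, 2.22, 2.79, 2.79, 3.14, 3.14, 3.14].

## Interface

Orientations are given as a unit quaternion [x, y, z, w].
In Python, from workcell import manip gives the robot as it stands.
- The arm moves only by the tool arm_command, never from a script. Its argument "targets" is text: rows parted by semicolons, each of 6 numbers parted by spaces: the shift along the tool's x, y, z in mm, then the turn, a rotation vector about the tool's x, y, z in rad. A call has 1 to 5 rows; each row shifts and turns the commanded pose from where the row before left it, along the tool's axes as they then stand; what a row does not reach is not made up. A row lasts 1/8 s, in which the tool goes at most 62.5 mm and 10.7 degrees, less where a joint would pass 70% of its speed; a pose out of reach is approached as far as the arm can. A call is refused whole if a number of a shift passes 62.5 or a number of a turn 0.188, either way. A call with a gripper value outside its range is refused whole. "grip" is the finger opening in mm, from 0 to 85.4, set as the call begins (left out, the last holds). The fingers move at their own pace and stop on an object; "squeeze" is the grip in N (left out, the last holds). Time passes only in rows, so rows that do not move let the fingers close. It gives the time, the measured TCP pose, the force and the opening at its end, in the units of the state.
- manip.get_obs(): the state, without advancing time (a new reading comes with each control period).
- manip.camera(name): name is "scene" or "top" or "wrist"; returns a dict with "frame" (400x640x3 uint8, red, green, blue), "vertical_fov" (degrees; the focal length in pixels is half the picture's height over the tangent of half this angle, whatever the lens; pixels are square), "cx", "cy" (the principal point, pixels), "rvec" (rotation vector, rad) and "tvec" (3), from world to camera coordinates, as OpenCV has them. Camera axes: x right, y down, z forward; pixel columns grow to the right and rows downward; lengths in m; the calibration is good to about 2 mm. The wrist camera is an equidistant fisheye: a pixel r from the principal point sees the ray r / f radians off the axis. A picture is of the moment at which its call begins. There is no depth.
- manip.hand_in(): hands the job in, once; it reports no verdict.
Trained networks look in a picture, given as the dict that the camera call returned (one of the last four; its "shot" number tells which), for a name from the list of things; names that differ only in an ending like _2 or _b are one class to them, and where a whole thing is asked for, a point or a joint stands for the part that bears it (a point fixed in the world has none). Each returns a list of dicts, best first, with "p" (0 to 1); they miss things now and then, are a little off and sometimes report something else, mostly with a low value. They report only what shows in the picture. A call takes as long as a camera call. They do not tell look-alikes from the thing itself.
- manip.search_frame(picture, name): "xyz" ([x, y, z] in m, in the coordinates of the camera as it stood for that picture, good to about 4 mm: the middle of the surface that is visible of it).
The state is a dict: "clock": time; "joint_pos": joint angles; "joint_velocities": joint speeds; "tau": joint torques, N m; "position": TCP position; "ee_rot": TCP orientation; "ft_force": force on the tool from outside, world axes, zero at the start; "torque": the same for the moment, N m; "grip_width": opening from 0.0 (shut) to 1.0 (fully open).
Only numpy, scipy, OpenCV 4.12 (cv2) and the standard library are available. Lean on these libraries where they do the work, as an engineer would, in place of code of your own. Each camera call takes 0.05 s, during which the arm holds its last target.

## Task

Close up the carrying caddy so it cannot come open on the way: slide its door fully shut, then swing the steel hasp down flat over the staple, then put the red-handled pin down through the staple loop, from the top of the slope, until the shoulder below its grip is home against the loop, and let go. Leave the pitcher, the glass dish and the straining spoon where they are.

Things in the scene. Friction and masses are not known exactly. Their poses are not given: they have to be found in the camera images.
- caddy: Teal plastic caddy fixed to the table, 210 mm deep (x), 300 mm wide (y), 162 mm high, carrying handle on top to 199 mm. Origin: centre of its underside; -x is its front. The front rises 45 mm upright, then slopes back and up at 38 degrees from level to a flat top. Its front looks to the robot's left: yaw -1.5 to -0.9 rad.
- face: The caddy's sloping front, fixed to it. Origin: middle of the slope's surface. x straight up the slope, y level to the left (the way the door shuts), z square out of the slope (38 degrees from vertical). Slope 190 mm along x; the two door rails, at x +-60 to 70 mm, stand 8.5 mm out of it. The slope, door and staple all share these axes.
- door_rib (a point): Dark teal finger rib on the white sliding door, axes as the face: 60 mm along x, 12 mm along y, standing 20 mm out of the door. The point is the rib's centre, 10 mm under its crest and 10 mm above the door's surface. Push the rib's -y side toward +y to shut the door. Door panel 124 mm along x, 140 mm along y; the rib stands 50 mm toward -y of its middle.
- door (a joint): How far the door stands open, m: 0 fully shut, 0.11 fully open; it shuts toward +y of the slope. Stiff slide, 1.5 N, stays where left; a rigid stop at 0.
- staple_eye (a point): Centre of the steel staple's loop, which stands on the door and moves with it, axes as the face: 5 mm wire in the plane of y and z, the hole running along x, 13 mm wide (y). Hole: 14 mm below the point down to the door (11 mm once the hasp is down), 8 mm above it; the wire's top is 13 mm above it. With the door shut the loop stands 36 mm toward -y from the hasp's hinge line.
- hasp (a joint): Angle of the hasp, rad: 0 lying flat on the door over the staple, pi/2 standing square out of the slope, up to 2.4 folded back past the caddy's end, away from the door. Stiff hinge, stays where left (about 0.035 N m); a rigid stop at 0.
- hasp_hinge (a point): On the hasp's hinge line (along the slope's x), middle of its width, 9 mm out of the slope. Turns with the hasp: x up the slope, -y from the hinge to the free end, z out of the strap's top face (at joint 0 the same axes as the face). Strap 82 mm long, 28 mm wide (x), 3 mm thick (z -3 to 0); its slot, 22 to 52 mm from the hinge, takes the staple.
- hasp_tab (a point): On the hasp's top face near its free end, 72 mm from the hinge line (10 mm short of the end), beyond the slot and the staple: the place to press it flat.
- pin_grip (a point): Centre of the loose pin's grip: red square bar 42 mm long (x) by 16 by 16 mm, lying flat on the table. From its -x end run along -x a steel ferrule 16 mm across, 14 mm long, then a steel shank 8 mm across, 45 mm long, nose tapered, all in line. Starts at yaw -1.9 to -0.3 rad. In place the pin's x runs up the slope and its shank down it. About 60 g.
- pin_shoulder (a point): Shoulder of the pin: middle of the ferrule's end face where the thin shank leaves it, 35 mm from the grip's centre along the pin's -x. Too wide for the loop: home, it bears on the loop's wire, 2.5 mm up the slope from the loop's centre.
- pitcher: White ceramic pitcher, 110 mm across, 175 mm high, handle on its +y side to 90 mm from the axis. Origin: centre of its underside. Bystander. At the table's far left, clear of the work, stands a fixed orange citrus press, 330 mm high, its lever rising above it.
- dish: Empty square glass dish, 130 by 130 by 32 mm. Origin: centre of its underside. Bystander.
- spoon: Stainless straining spoon lying on the table, 290 mm long: bowl 76 mm across, 12 mm high, centre of its underside is the origin; handle along -x to 250 mm. Bystander.
Things that resemble listed ones, but are neither listed nor needed, are in the scene too. There is more than one size of the part that bears pin_grip; the job needs the smallest.

How it is judged:
On the way, in this order (a step that is already met when the one before it is completed fails the run):
1. the door is fully shut (within 4 mm) (value of joint door below 0.004 m), for 0.2 s.
2. the hasp lies over the staple (within 0.1 rad) and the door is shut (value of joint hasp below 0.1 rad and value of joint door below 0.005 m), for 0.2 s.
3. the pin is through the loop, its shoulder against the loop (x of pin_shoulder in the frame of staple_eye between -0.003 and 0.008 m and y of pin_shoulder in the frame of staple_eye between -0.007 and 0.007 m and z of pin_shoulder in the frame of staple_eye between -0.009 and 0.008 m and angle between the x axis of pin_shoulder and the x axis of staple_eye, either way round below 0.3 rad), for 0.2 s.
At the end, for the whole second after the job is handed in: Door shut within 5 mm, hasp flat within 0.1 rad, and the pin left in the staple loop, shank down the slope within 0.3 rad, its shoulder -3 to 8 mm up the slope from the loop's centre, within 7 mm of it sideways and -9 to 8 mm square to the slope (all of step 2 and all of step 3); the robot touches nothing.
It fails at once if the pitcher is pushed more than 20 mm (distance of pitcher from where it was at the start of the episode above 0.02 m).
It fails at once if the glass dish is pushed more than 20 mm (distance of dish from where it was at the start of the episode above 0.02 m).
It fails at once if the straining spoon is pushed more than 20 mm (distance of spoon from where it was at the start of the episode above 0.02 m).
It also fails if it takes over 62 s, if anything falls off the work surface, if the arm or the gripper's body presses on something with over 40 N, if the wrist force passes 120 N, or if a joint passes its speed limit or range.

## Working session

There is one attempt and no reset: what is moved stays moved. The work goes in short steps, Python scripts to look and compute and a tool call to move; the robot and the scene stay as the last step left them, time stands still between calls to the robot, and variables do not carry over. Pictures are saved under pics/ and viewed, and the job is handed in when it is done.

Besides the shell and the picture viewer there is one more tool, called after ">>>" in YAML: its name, and indented under it one key for each argument. arm_command: Moves the arm, as the interface text tells. Its arguments: {"type":"object","properties":{"targets":{"type":"string"},"grip":{"type":"number"},"squeeze":{"type":"number"}},"required":["targets"]}

```bash
ls; mkdir -p pics; python3 - <<'E'
from workcell import manip
import cv2,numpy as np
o=manip.get_obs()
for k,v in o.items(): print(k,np.round(v,4))
for n in ["scene","top","wrist"]:
    p=manip.camera(n)
    cv2.imwrite(f"pics/a_{n}.png",p["frame"][:,:,::-1])
    print(n,{k:np.round(v,4) for k,v in p.items() if k not in("frame",)and not isinstance(v,str)})
    R=cv2.Rodrigues(np.array(p["rvec"]))[0];t=np.array(p["tvec"])
    for nm in ["pin_grip","pin_shoulder","door_rib","staple_eye","hasp_hinge","hasp_tab","face","caddy","pitcher","dish","spoon"]:
        try:
            for d in manip.search_frame(p,nm)[:4]:
                print(n,nm,round(d["p"],2),np.round(R.T@(np.array(d["xyz"])-t),3))
        except Exception as e: print(nm,e)
print(manip.get_obs()["clock"])
E
```

```text
pics
clock 0.0
joint_pos [-1.1596  0.3329 -0.0647  1.4609  0.0216  1.3499 -0.0885]
joint_velocities [ 0.0015 -0.0007  0.0005  0.0001 -0.0006  0.0015  0.0004]
tau [-1.50000e-03 -6.25441e+01  4.85000e-02 -3.91606e+01  1.61000e-02
  9.80000e-03 -0.00000e+00]
position [0.2626 0.5668 0.2385]
ee_rot [ 2.152e-01  9.766e-01 -7.000e-04 -1.000e-04]
ft_force [-0.2308 -0.1873  0.0868]
torque [-0.0269  0.0028 -0.0196]
grip_width 1.0036
scene {'vertical_fov': np.float64(48.0427), 'cx': np.float64(323.3152), 'cy': np.float64(197.6208), 'rvec': array([ 0.9314,  2.5977, -0.9164]), 'tvec': array([ 0.196 , -0.2909,  1.6297]), 'shot': np.int64(1)}
scene pin_grip 0.66 [0.423 0.636 0.016]
scene pin_grip 0.53 [0.499 0.229 0.012]
scene pin_grip 0.52 [0.209 0.319 0.017]
scene pin_shoulder 0.84 [0.208 0.322 0.016]
scene pin_shoulder 0.74 [0.499 0.224 0.013]
scene pin_shoulder 0.74 [0.421 0.641 0.02 ]
scene door_rib 0.96 [ 0.528 -0.105  0.114]
scene staple_eye 0.85 [ 0.523 -0.1    0.108]
scene hasp_hinge 0.74 [ 0.611 -0.004  0.13 ]
scene hasp_tab 0.51 [0.421 0.429 0.002]
scene face 0.82 [ 0.55  -0.092  0.109]

[... 764 characters left out ...]
83 [0.706 0.259 0.108]
top dish 0.95 [0.426 0.435 0.003]
top dish 0.64 [ 0.554 -0.114  0.124]
top spoon 0.96 [0.426 0.067 0.01 ]
wrist {'vertical_fov': np.float64(65.7065), 'cx': np.float64(320.4948), 'cy': np.float64(201.3614), 'rvec': array([-2.412 , -1.5419, -0.2476]), 'tvec': array([-0.6245, -0.0413,  0.381 ]), 'shot': np.int64(3)}
wrist pin_grip 0.74 [0.398 0.638 0.017]
wrist pin_grip 0.61 [0.204 0.327 0.021]
wrist pin_shoulder 0.6 [0.207 0.321 0.017]
wrist pin_shoulder 0.57 [0.401 0.643 0.016]
wrist hasp_tab 0.67 [0.267 0.137 0.011]
wrist face 0.79 [ 0.427 -0.127  0.079]
wrist caddy 0.89 [ 0.417 -0.111  0.071]
wrist dish 0.74 [0.423 0.436 0.004]
wrist spoon 0.78 [0.268 0.14  0.011]
1.8
```

View pictures.

View pics/a_scene.png

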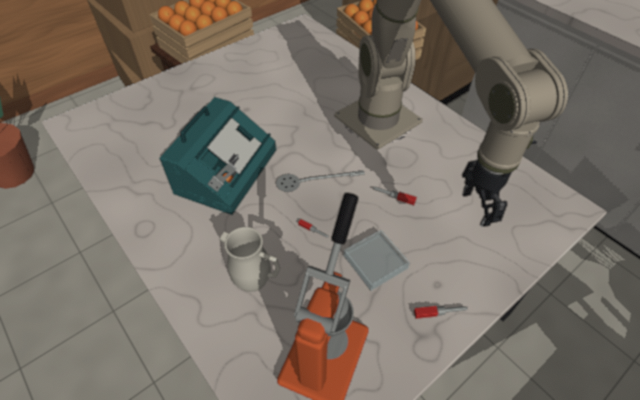

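View pics/a_top.png

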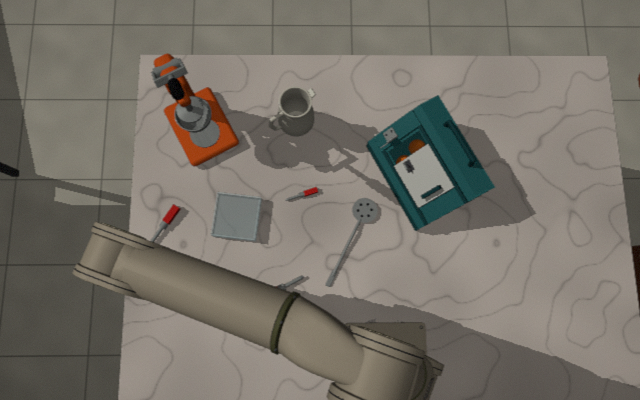

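View pics/a_wrist.png

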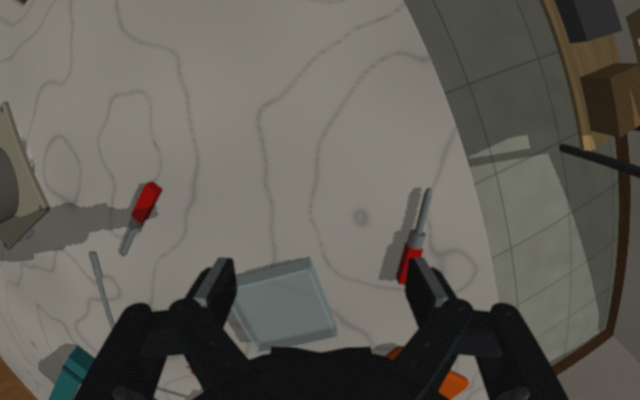

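```bash
cat > h.py <<'E'
import numpy as np, cv2
from scipy.spatial.transform import Rotation as Rn
from workcell import manip
def cam(n,save=None):
    p=manip.camera(n)
    if save: cv2.imwrite(f"pics/{save}.png",p["frame"][:,:,::-1]); np.savez(f"pics/{save}.npz",**{k:v for k,v in p.items()},kind=n)
    return p
def load(s):
    d=np.load(f"pics/{s}.npz",allow_pickle=True); return {k:d[k] for k in d.files}
def Rt(p): return cv2.Rodrigues(np.array(p["rvec"],float))[0],np.array(p["tvec"],float)
def f(p): return 200/np.tan(np.radians(float(p["vertical_fov"]))/2)
def ray(p,uv,fish):
    R,t=Rt(p); d=(np.array(uv,float)-[float(p["cx"]),float(p["cy"])])/f(p)
    if fish:
        r=np.linalg.norm(d); v=np.array([*(d/r*np.sin(r)),np.cos(r)]) if r>1e-9 else np.array([0,0,1.])
    else: v=np.array([*d,1.]); v/=np.linalg.norm(v)
    return -R.T@t, R.T@v
def proj(p,X,fish):
    R,t=Rt(p); c=np.atleast_2d(X)@R.T+t
    if fish:
        rho=np.linalg.norm(c[:,:2],axis=1); th=np.arctan2(rho,c[:,2]); d=c[:,:2]/np.maximum(rho,1e-9)[:,None]*th[:,None]
    else: d=c[:,:2]/c[:,2:]
    return d*f(p)+[float(p["cx"]),float(p["cy"])]
def tri(rays):
    A=np.zeros((3,3));b=np.zeros(3)
    for c,d in rays:
        M=np.eye(3)-np.outer(d,d);A+=M;b+=M@c
    X=np.linalg.solve(A,b); return X,[float(np.linalg.norm(np.cross(X-c,d))) for c,d in rays]
def crop(p,save,u0,v0,w,h,s):
    im=p["frame"][v0:v0+h,u0:u0+w,::-1]
    cv2.imwrite(f"pics/{save}.png",cv2.resize(im,None,fx=s,fy=s,interpolation=cv2.INTER_CUBIC))
def wr(pos,R,n,show=True):
    """rows from measured pose to target pos,R (matrix) in n equal steps"""
    o=manip.get_obs(); p0=np.array(o["position"]); R0=Rn.from_quat(o["ee_rot"])
    Rt_=Rn.from_matrix(R); rv=(R0.inv()*Rt_).as_rotvec()/n
    dp=(np.array(pos)-p0)/n; rows=[]
    Rc=R0
    for i in range(n):
        rows.append(np.r_[Rc.inv().apply(dp)*1000,rv]); Rc=Rc*Rn.from_rotvec(rv)
    print("max shift",np.abs([r[:3] for r in rows]).max(),"rot",np.abs(rv).max(),np.linalg.norm(rv))
    print("; ".join(" ".join(f"{x:.1f}" if i<3 else f"{x:.3f}" for i,x in enumerate(r)) for r in rows))
def st():
    o=manip.get_obs(); print("t",round(o["clock"],2),"pos",np.round(o["position"],4),"F",np.round(o["ft_force"],1),"g",round(o["grip_width"]*85.4,1),"j",np.round(o["joint_pos"],2)); return o
E
python3 - <<'E'
from h import *
a=cam("top","b_top");crop(a,"b_top_c",350,80,160,160,5) ; crop(a,"b_top_p",270,170,80,60,8)
b=cam("scene","b_scene");crop(b,"b_scene_c",150,85,140,140,4)
for n in("wrist",):
    p=cam(n); R,t=Rt(p); print(-R.T@t, R[2])
E
```

```text
[0.18949154 0.60043344 0.37473108] [ 0.28423712 -0.13157108 -0.94968327]
```

View pics/b_top_c.png

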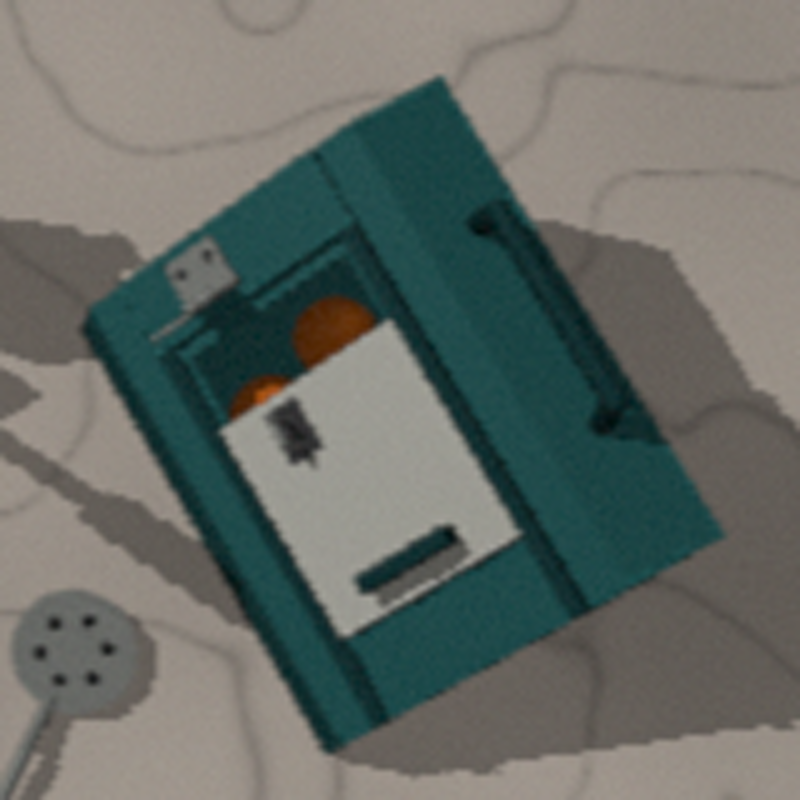

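View pics/b_scene_c.png

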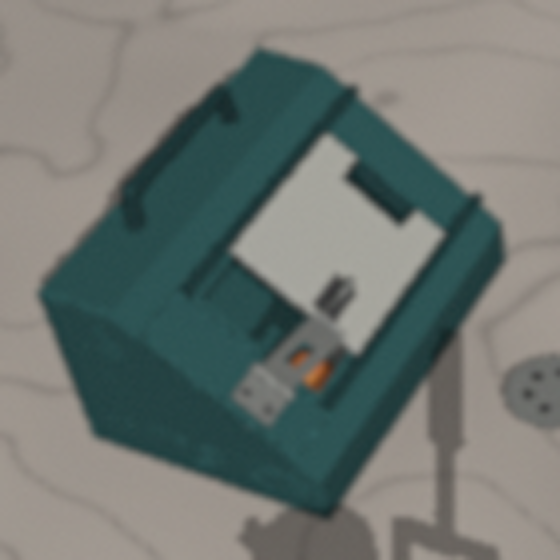

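View pics/b_top_p.png

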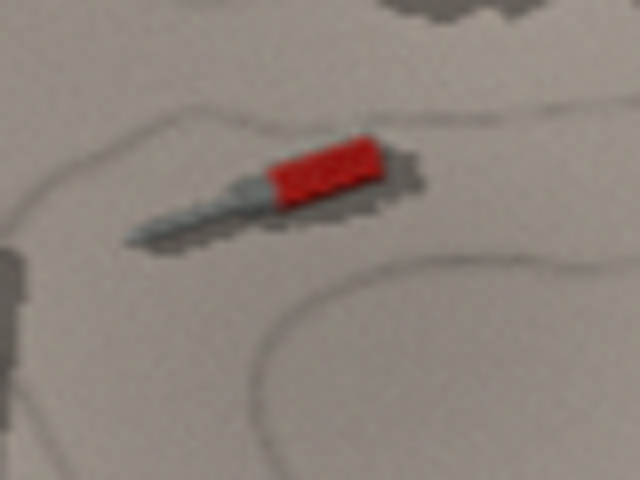

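```bash
cat >> h.py <<'E'
def Rz(a): return np.array([[np.cos(a),-np.sin(a),0],[np.sin(a),np.cos(a),0],[0,0,1]])
A38=np.radians(38)
def face(x,y,yaw):
    Rc=Rz(yaw); Rf=Rc@np.array([[np.cos(A38),0,-np.sin(A38)],[0,1,0],[np.sin(A38),0,np.cos(A38)]])
    o=np.array([x,y,0])+Rc@np.array([-0.105+0.095*np.cos(A38),0,0.045+0.095*np.sin(A38)])
    return Rf,o
E
python3 - <<'E'
from h import *
from scipy.optimize import least_squares
T=load("b_top");S=load("b_scene")
a=np.array
tp=[((440,78),(105,150,162)),((722,535),(105,-150,162)),((333,748),(-105,-150,45)),((92,312),(-105,150,45)),((318,152),(44.7,150,162)),((590,608),(44.7,-150,162))]
sp=[((262,50),(105,-150,162)),((42,292),(105,150,162)),((502,222),(-105,-150,45)),((325,512),(-105,150,0)),((98,432),(105,150,0))]
def res(q,full=False):
    Rc=Rz(q[2]);o=a([q[0],q[1],0]);r=[]
    for p,L,off,s in((T,tp,(350,80),5),(S,sp,(150,85),4)):
        for uv,X in L:
            r.append(proj(p,o+Rc@(a(X)/1000),False)[0]-((a(uv)+.5)/s-.5+a(off)))
    return a(r) if full else a(r).ravel()
s=least_squares(res,[.58,-.1,-1.1],loss="soft_l1")
print(s.x);print(np.round(res(s.x,True),1))
Rf,o=face(*s.x);print("face o",o)
def both(nm,t,sc,):
    X,e=tri([ray(T,(a(t)+.5)/5-.5+a((350,80)),False),ray(S,(a(sc)+.5)/4-.5+a((150,85)),False)])
    print(nm,np.round(X,4),np.round(e,4),"face mm",np.round(Rf.T@(X-o)*1000,1))
both("rib crest up end",(450,535),(352,172))
both("rib crest low end",(362,583),(402,215))
both("door corner +y upper",(390,322),(232,245))
both("door corner +y lower",(222,430),(362,352))
both("door corner -y upper",(522,535),(328,135))
both("door corner -y low",(345,635),(443,235))
def on(p,uv,s,off,z):
    c,d=ray(p,(a(uv)+.5)/s-.5+a(off),False); c=Rf.T@(c-o);d=Rf.T@d; return np.round((c+d*(z-c[2])/d[2])*1000,1)
for z in(.008,.028):print("rib",z,on(T,(408,560),5,(350,80),z),on(S,(378,193),4,(150,85),z))
print("corner+y",on(T,(390,322),5,(350,80),.006),on(T,(222,430),5,(350,80),.006),on(S,(232,245),4,(150,85),.006),on(S,(362,352),4,(150,85),.006))
print("staple",on(T,(293,430),5,(350,80),.02),on(S,(336,297),4,(150,85),.02))
print("hinge",on(T,(190,315),5,(350,80),.009),on(S,(275,385),4,(150,85),.009))
# pin
zz=.008
def tb(uv,z):
    c,d=ray(T,(a(uv)+.5)/8-.5+a((270,170)),False); return c+d*(z-c[2])/d[2]
print("pin top mid",tb((327,172),.012), "tip",tb((130,240),.008),"red/ferrule",tb((273,190),.014),"end",tb((383,155),.014))
print(manip.get_obs()["clock"])
E
```

```text
[ 0.55928484 -0.11885293 -1.0908722 ]
[[-0.4  0.4]
 [-0.5  1.7]
 [ 0.5  0.6]
 [-1.4 -0.3]
 [ 5.5 -5.1]
 [ 6.9 -2.8]
 [ 0.3 -1.5]
 [-0.7 -0.4]
 [ 1.3 -0. ]
 [ 1.8  2.3]
 [-0.4  0.9]]
face o [ 0.54536932 -0.09211875  0.10348784]
rib crest up end [ 0.4861 -0.1437  0.1282] [0.0014 0.0014] face mm [ 29.7 -76.4   8.2]
rib crest low end [ 0.4671 -0.1028  0.0998] [0.0017 0.0017] face mm [-23.3 -74.3  13.5]
door corner +y upper [ 0.6053 -0.1134  0.1448] [0.0004 0.0004] face mm [62.1 43.3  4. ]
door corner +y lower [ 0.5614 -0.0296  0.0696] [0.0024 0.0024] face mm [-58.7  43.1   2.8]
door corner -y upper [ 0.4833 -0.1799  0.14  ] [0.0016 0.0016] face mm [ 61.3 -95.6  -1.5]
door corner -y low [ 0.4405 -0.0968  0.0677] [0.0019 0.0019] face mm [-56.9 -95.2  -0.9]
rib 0.008 [  3.1 -76.2   8. ] [  2.8 -78.4   8. ]
rib 0.028 [ 10.1 -77.5  28. ] [  4.5 -63.3  28. ]
corner+y [62.3 42.9  6. ] [-55.   43.2   6. ] [62.5 44.8  6. ] [-60.6  43.9   6. ]
staple [-12.6  18.9  20. ] [-18.8  30.2  20. ]
hinge [-35.7 109.6   9. ] [-23.4 115.9   9. ]
pin top mid [0.50018732 0.21183785 0.012     ] tip [0.47517775 0.28565199 0.008     ] red/ferrule [0.49292059 0.23209034 0.014     ] end [0.50622739 0.19084771 0.014     ]
1.95
```

```bash
cat >> h.py <<'E'
Rf,fo=face(0.5593,-0.1189,-1.0909)
TN=Rf@np.diag([-1.,1,-1])
def fw(x,y,z): return fo+Rf@(np.array([x,y,z])/1000)
def tf(pos): return np.round(Rf.T@(np.array(pos)-fo)*1000,1)
E
python3 - <<'E'
from h import *
print(fw(3,-76,110)); wr(fw(3,-76,110),TN,15)
E
```

```text
[ 0.44779468 -0.06927767  0.19201601]
max shift 34.878122594654606 rot 0.04258986309162783 0.061663797063796336
-29.0 -33.3 3.2 0.015 -0.043 0.042; -30.2 -32.0 4.9 0.015 -0.043 0.042; -31.3 -30.6 6.7 0.015 -0.043 0.042; -32.2 -29.2 8.4 0.015 -0.043 0.042; -33.0 -27.7 10.2 0.015 -0.043 0.042; -33.7 -26.1 12.1 0.015 -0.043 0.042; -34.2 -24.5 13.9 0.015 -0.043 0.042; -34.6 -22.8 15.7 0.015 -0.043 0.042; -34.8 -21.1 17.5 0.015 -0.043 0.042; -34.9 -19.4 19.3 0.015 -0.043 0.042; -34.8 -17.6 21.0 0.015 -0.043 0.042; -34.6 -15.8 22.7 0.015 -0.043 0.042; -34.2 -14.0 24.4 0.015 -0.043 0.042; -33.7 -12.2 26.0 0.015 -0.043 0.042; -33.0 -10.4 27.6 0.015 -0.043 0.042
```

>>> arm_command:
  targets: "-29 -33 3 0.015 -0.043 0.042; -30 -32 5 0.015 -0.043 0.042; -31 -31 7 0.015 -0.043 0.042; -32 -29 8 0.015 -0.043 0.042; -33 -28 10 0.015 -0.043 0.042"
  grip: 24
  squeeze: 30

```text
clock: 2.58
position: [0.3238, 0.354, 0.2242]
ee_rot: [0.315, 0.942, -0.06, 0.097]
ft_force: [0.5, 0.3, 1.0]
grip_width: 0.284
```

>>> arm_command:
  targets: "-34 -26 12 0.015 -0.043 0.042; -34 -25 14 0.015 -0.043 0.042; -35 -23 16 0.015 -0.043 0.042; -35 -21 17 0.015 -0.043 0.042; -35 -19 19 0.015 -0.043 0.042"

```text
clock: 3.2
position: [0.3861, 0.1413, 0.2101]
ee_rot: [0.407, 0.885, -0.118, 0.191]
ft_force: [1.0, -0.4, 0.1]
grip_width: 0.284
```

>>> arm_command:
  targets: "-35 -18 21 0.015 -0.043 0.042; -35 -16 23 0.015 -0.043 0.042; -34 -14 24 0.015 -0.043 0.042; -34 -12 26 0.015 -0.043 0.042; -33 -10 28 0.015 -0.043 0.042"

```text
clock: 3.82
position: [0.4485, -0.0715, 0.1962]
ee_rot: [0.49, 0.807, -0.173, 0.281]
ft_force: [0.1, -0.5, -0.3]
grip_width: 0.28
```

```bash
python3 - <<'E'
from h import *
o=st(); print("face",tf(o["position"])); print(np.round(TN.T@Rn.from_quat(o["ee_rot"]).as_matrix(),3))
p=cam("wrist","c_wrist")
q=proj(p,[fw(3,-76,14),fw(-20,30,20),fw(-30,110,9)],True);print(q)
wr(fw(3,-76,110),TN,2)
E
```

```text
t 3.83 pos [ 0.4485 -0.0715  0.1962] F [ 0.1 -0.5 -0.3] g 23.9 j [-0.76 -0.15  0.3   2.23  0.79  1.18 -0.34]
face [  7.4 -76.4 111.9]
[[ 1.     0.001 -0.009]
 [-0.001  1.    -0.003]
 [ 0.009  0.003  1.   ]]
[[321.82185786 198.48037942]
 [454.5455325  174.06331346]
 [525.85619017 163.4156722 ]]
max shift 3.5563654678327374 rot 0.0059080489486773476 0.007453274857074679
3.6 1.4 -0.6 -0.004 0.006 -0.001; 3.6 1.4 -0.6 -0.004 0.006 -0.001
```

View pics/c_wrist.png

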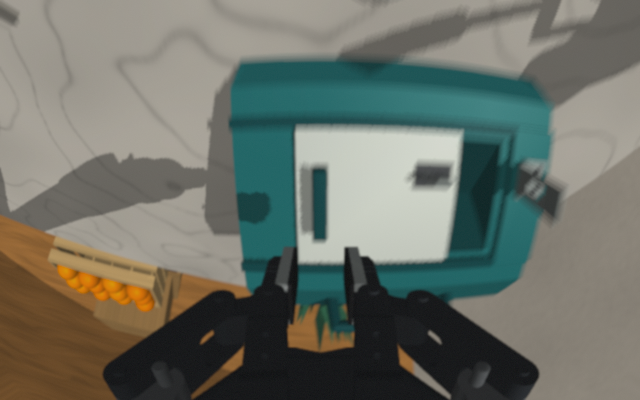

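>>> arm_command:
  targets: "4 0 30 -0.008 0.01 -0.001; 0 0 35 0 0 0; 0 0 18 0 0 0; 0 0 8 0 0 0; 0 0 0 0 0 0"

```text
clock: 4.5
position: [0.4727, -0.1172, 0.122]
ee_rot: [0.488, 0.81, -0.167, 0.278]
ft_force: [0.2, -0.8, 0.2]
grip_width: 0.282
```

```bash
python3 - <<'E'
from h import *
o=st(); print("face",tf(o["position"])); print(np.round(TN.T@Rn.from_quat(o["ee_rot"]).as_matrix(),3))
p=cam("wrist","d_wrist")
E
```

```text
t 4.5 pos [ 0.4727 -0.1172  0.122 ] F [ 0.2 -0.8  0.2] g 24.1 j [-0.69  0.    0.4   2.28  0.86  0.92 -0.36]
face [  2.4 -76.   21.6]
[[ 1.     0.004  0.002]
 [-0.004  1.     0.004]
 [-0.002 -0.004  1.   ]]
```

View pics/d_wrist.png

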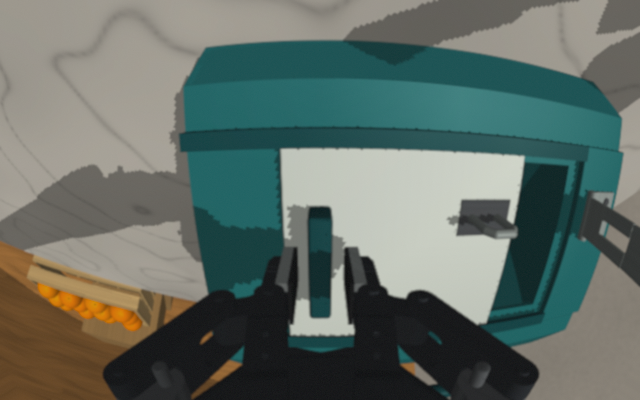

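>>> arm_command:
  targets: "0 5 4 0 0 0; 0 12 0 0 0 0; 0 12 0 0 0 0; 0 8 0 0 0 0; 0 0 0 0 0 0"

```text
clock: 5.18
position: [0.5074, -0.1014, 0.1189]
ee_rot: [0.488, 0.81, -0.167, 0.279]
ft_force: [0.7, -0.7, -0.0]
grip_width: 0.278
```

```bash
python3 - <<'E'
from h import *
o=st(); print("face",tf(o["position"]),"Ff",Rf.T@np.array(o["ft_force"]))
p=cam("wrist","e_wrist")
E
```

```text
t 5.17 pos [ 0.5074 -0.1014  0.1189] F [ 0.7 -0.7 -0. ] g 23.7 j [-0.69  0.1   0.41  2.2   0.82  0.89 -0.35]
face [  2.2 -37.9  17.9] Ff [ 0.72288305  0.32700431 -0.61057139]
```

View pics/e_wrist.png

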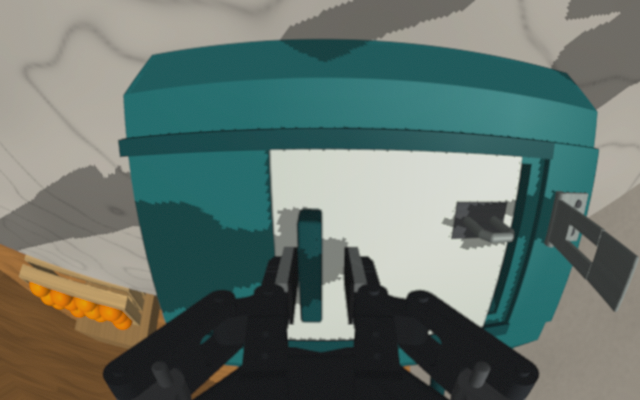

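>>> arm_command:
  targets: "0 4 0 0 0 0; 0 3 0 0 0 0; 0 2 0 0 0 0; 0 2 0 0 0 0; 0 0 0 0 0 0"

```text
clock: 5.85
position: [0.5165, -0.0968, 0.1188]
ee_rot: [0.488, 0.81, -0.167, 0.278]
ft_force: [-1.2, -0.3, 0.2]
grip_width: 0.283
```

>>> arm_command:
  targets: "0 2 0 0 0 0; 0 2 0 0 0 0; 0 2 0 0 0 0"

```text
clock: 6.22
position: [0.5217, -0.0941, 0.1188]
ee_rot: [0.488, 0.81, -0.167, 0.278]
ft_force: [-1.0, -0.2, 1.2]
grip_width: 0.287
```

```bash
python3 - <<'E'
from h import *
o=st(); print("face",tf(o["position"]),"Ff",Rf.T@np.array(o["ft_force"]))
p=cam("wrist","f_wrist")
E
```

```text
t 6.22 pos [ 0.5217 -0.0941  0.1188] F [-1.  -0.2  1.2] g 24.5 j [-0.69  0.13  0.4   2.16  0.8   0.89 -0.34]
face [  2.1 -21.9  17.7] Ff [ 0.5075766  -1.01448291  1.07698841]
```

View pics/f_wrist.png

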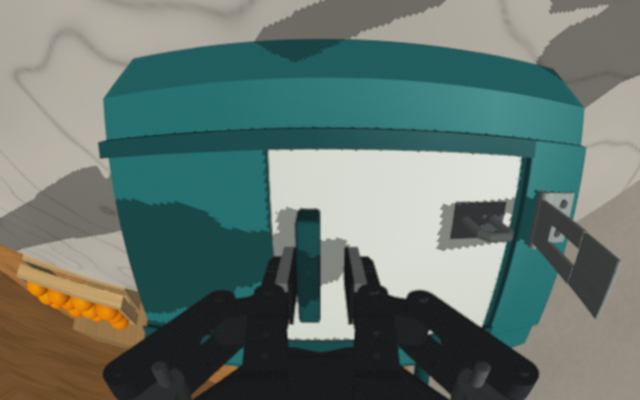

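>>> arm_command:
  targets: "0 2 0 0 0 0; 0 2 0 0 0 0; 0 2 0 0 0 0"

```text
clock: 6.65
position: [0.527, -0.0913, 0.1187]
ee_rot: [0.488, 0.81, -0.167, 0.278]
ft_force: [-1.3, -1.1, 0.2]
grip_width: 0.28
```

>>> arm_command:
  targets: "0 2 0 0 0 0; 0 2 0 0 0 0; 0 2 0 0 0 0"

```text
clock: 7.02
position: [0.5291, -0.0907, 0.118]
ee_rot: [0.49, 0.809, -0.171, 0.276]
ft_force: [-23.7, -0.9, 13.7]
grip_width: 0.282
```

>>> arm_command:
  targets: "0 2 0 0 0 0; 0 2 0 0 0 0"

```text
clock: 7.28
position: [0.5296, -0.0911, 0.1173]
ee_rot: [0.491, 0.808, -0.174, 0.275]
ft_force: [-38.6, -1.6, 22.1]
grip_width: 0.285
```

```bash
python3 - <<'E'
from h import *
o=st(); print("face",tf(o["position"]),"Ff",Rf.T@np.array(o["ft_force"]))
E
```

```text
t 7.28 pos [ 0.5296 -0.0911  0.1173] F [-38.6  -1.6  22.1] g 24.3 j [-0.69  0.17  0.4   2.13  0.78  0.9  -0.33]
face [  2.  -13.5  16. ] Ff [  0.70154126 -34.94549986  27.49710305]
```

>>> arm_command:
  targets: "0 -7 -2 0 0 0; 0 -4 -10 0 0 0; 0 0 -30 0 0 0; 0 0 -50 0 0 0; 0 0 -40 0 0 0"

```text
clock: 7.9
position: [0.4881, -0.0182, 0.2252]
ee_rot: [0.488, 0.81, -0.166, 0.279]
ft_force: [0.3, 1.0, -0.4]
grip_width: 0.28
```

```bash
python3 - <<'E'
from h import *
o=st(); print("face",tf(o["position"]),"Ff",Rf.T@np.array(o["ft_force"]));print(np.round(TN.T@Rn.from_quat(o["ee_rot"]).as_matrix(),3))
p=cam("wrist","g_wrist"); q=cam("top","g_top"); crop(q,"g_top_c",350,80,160,160,5)
r=cam("scene","g_scene"); crop(r,"g_scene_c",150,85,140,140,4)
E
```

```text
t 7.9 pos [ 0.4881 -0.0182  0.2252] F [ 0.3  1.  -0.4] g 23.9 j [-0.81 -0.06  0.3   2.08  0.73  1.23 -0.32]
face [  2.4 -16.7 152.6] Ff [-0.84211927  0.73931227  0.09188325]
[[ 1.     0.004  0.003]
 [-0.004  1.     0.007]
 [-0.003 -0.007  1.   ]]
```

View pics/g_wrist.png

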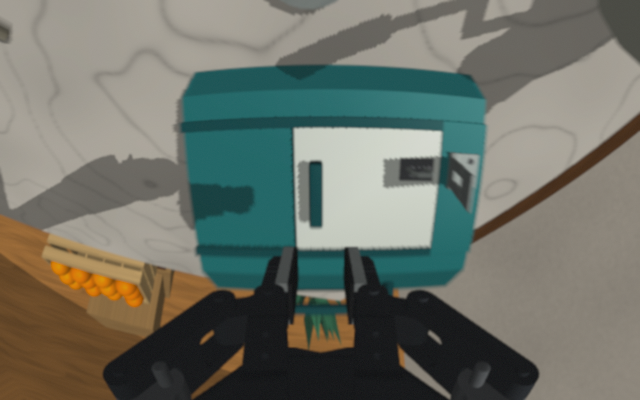

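View pics/g_scene_c.png

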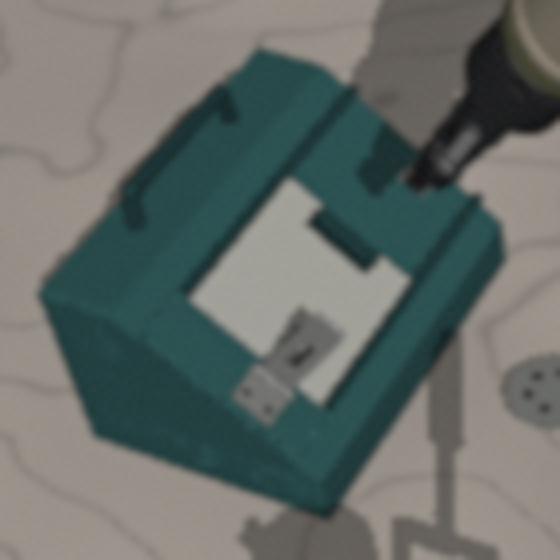

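View pics/g_top_c.png

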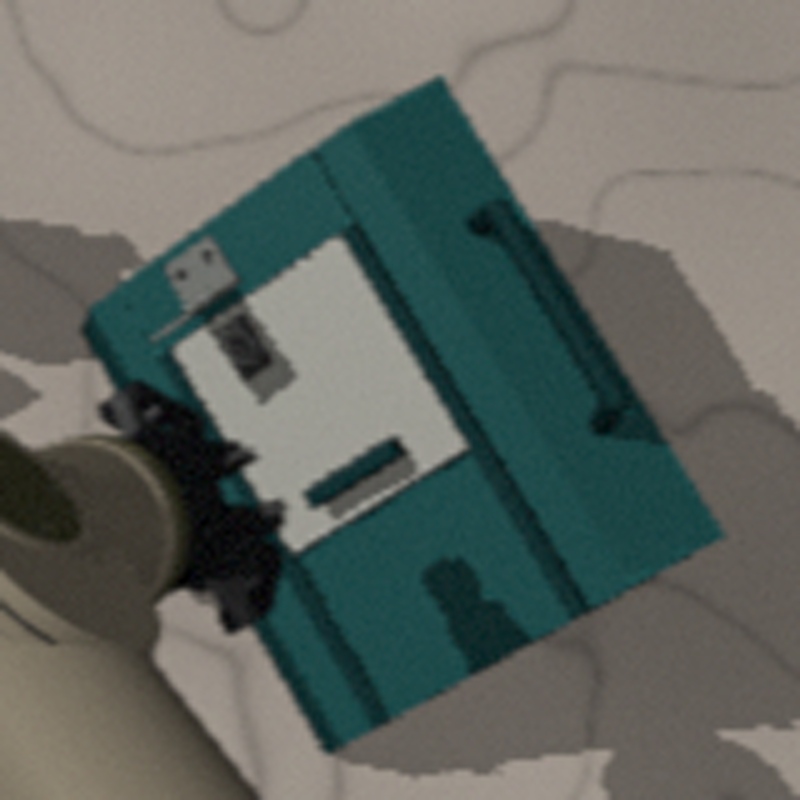

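```bash
python3 - <<'E'
from h import *
p=load("g_wrist");crop(p,"g_w_c",370,130,130,100,6)
p=load("e_wrist");crop(p,"e_w_c",440,180,200,140,4)
E
```

```text
(no output)
```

View pics/g_w_c.png

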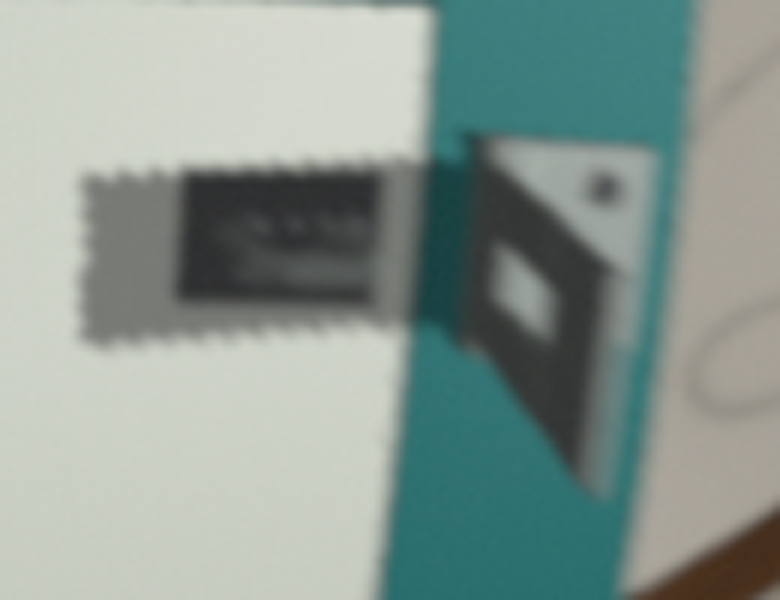

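View pics/e_w_c.png

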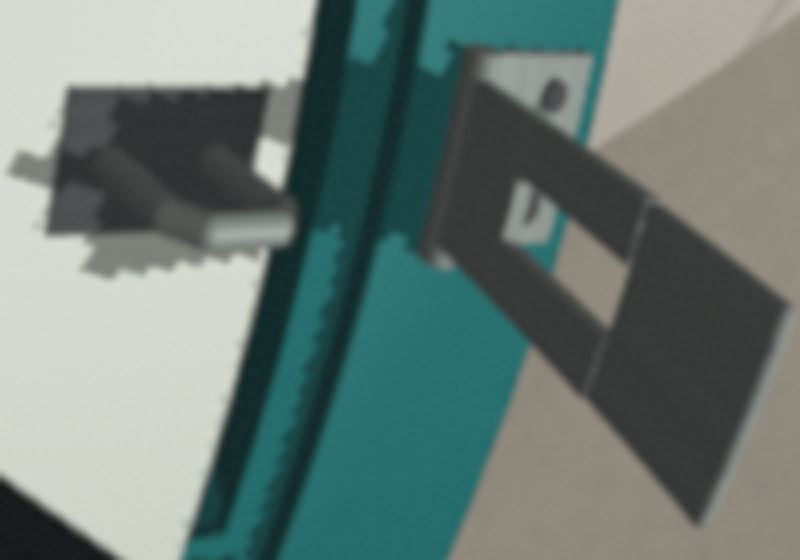

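```bash
python3 - <<'E'
from h import *
from scipy.optimize import least_squares
a=np.array
E_=load("e_wrist");G=load("g_wrist");S=load("g_scene")
def px(uv,s,off): return (a(uv)+.5)/s-.5+a(off)
obs=[(E_,px((788,305),4,(440,180)),-14,82),(E_,px((700,522),4,(440,180)),14,82),(E_,px((480,82),4,(440,180)),-14,3),(E_,px((445,250),4,(440,180)),14,3),
(E_,px((517,180),4,(440,180)),-5.5,22),(E_,px((503,240),4,(440,180)),5.5,22),
(G,px((608,270),6,(370,130)),-14,82),(G,px((581,488),6,(370,130)),14,82),(G,px((478,142),6,(370,130)),-14,3),(G,px((468,335),6,(370,130)),14,3)]
def pt(q,x,r):
    c,s=np.cos(q[3]),np.sin(q[3]); 
    return fw(q[0]+x, q[1]-r*c-3*s, q[2]+r*s-3*c)
def res(q): return np.r_[a([proj(p,pt(q,x,r),True)[0]-uv for p,uv,x,r in obs]).ravel(),(q[2]-9)/2]
s=least_squares(res,[-25,115,9,1.6],loss="soft_l1");print(s.x);print(np.round(res(s.x)[:-1].reshape(-1,2),1))
# sign of x: tool x downhill => -x is top of picture
# staple top wire ends in e (before shutting door): mid and g
X,e=tri([ray(E_,px((250,235),4,(440,180)),True),ray(load("d_wrist"),(507,232),True)]);print("staple mixed",tf(X))
for z in (16,20,27,30):
    for nm,p,uv in(("e",E_,px((250,225),4,(440,180))),("g",G,px((318,262),6,(370,130)))):
        c,d=ray(p,uv,True);c=Rf.T@(c-fo);d=Rf.T@d;print(nm,z,np.round((c+d*(z/1000-c[2])/d[2])*1000,1))
for nm,p,fi in(("g_w",G,True),("S",S,False)): print(nm,proj(p,[fw(s.x[0],s.x[1]-36,27)],fi))
E
```

```text
[-17.52632622 113.54380472   5.84926566   1.3593392 ]
[[ 0.2  0.3]
 [-0.6  1.3]
 [-0.5 -0.6]
 [-1.6 -1.5]
 [ 1.7 -1.2]
 [ 0.5  1.1]
 [ 0.3 -0. ]
 [-0.2 -0.2]
 [ 1.   3.3]
 [-0.2 -1.1]]
staple mixed [ 209.5  402.4 -455.4]
e 16 [-12.6  62.5  16. ]
g 16 [-15.8  79.3  16. ]
e 20 [-14.5  59.5  20. ]
g 20 [-16.7  77.9  20. ]
e 27 [-17.8  54.3  27. ]
g 27 [-18.3  75.4  27. ]
e 30 [-19.2  52.1  30. ]
g 30 [-19.   74.3  30. ]
g_w [[424.74188484 174.15934804]]
S [[226.08813517 168.42891551]]
```

```bash
python3 - <<'E'
from h import *
print(fw(-17.5,142,150),fw(-17.5,142,75)); wr(fw(-17.5,142,150),TN,4)
E
```

```text
[0.62234209 0.06754435 0.21091538] [0.64366031 0.02658549 0.15181457]
max shift 39.410377642615664 rot 0.002555997343449281 0.002837262187300151
4.8 39.4 1.0 0.003 -0.001 0.001; 4.8 39.4 0.9 0.003 -0.001 0.001; 4.9 39.4 0.8 0.003 -0.001 0.001; 4.9 39.4 0.7 0.003 -0.001 0.001
```

>>> arm_command:
  targets: "5 39 0 0.003 -0.001 0.001; 5 40 0 0.003 -0.001 0.001; 5 40 0 0.003 -0.001 0.001; 5 40 0 0.003 -0.001 0.001; 0 0 20 0 0 0"
  grip: 0

```text
clock: 8.68
position: [0.6294, 0.0589, 0.1937]
ee_rot: [0.49, 0.808, -0.172, 0.278]
ft_force: [0.3, -0.6, -0.7]
grip_width: 0.0
```

```bash
python3 - <<'E'
from h import *
o=st(); print("face",tf(o["position"]),"Ff",Rf.T@np.array(o["ft_force"]));print(np.round(TN.T@Rn.from_quat(o["ee_rot"]).as_matrix(),3))
p=cam("wrist","i_wrist")
E
```

```text
t 8.68 pos [0.6294 0.0589 0.1937] F [ 0.3 -0.6 -0.7] g 0.0 j [-0.78  0.35  0.33  1.72  0.61  1.16 -0.25]
face [-19.5 144.3 129.7] Ff [ 0.08563808  0.04185811 -0.93815711]
[[ 1.     0.002 -0.002]
 [-0.002  1.    -0.005]
 [ 0.002  0.005  1.   ]]
```

View pics/i_wrist.png

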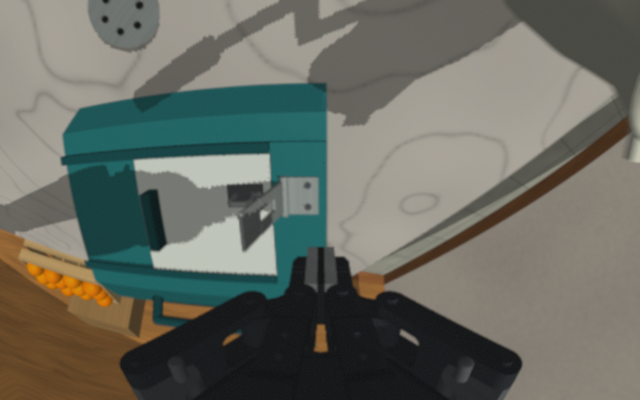

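>>> arm_command:
  targets: "-2 0 45 0.004 0 0; 0 -24 0 0 0 0; 0 -20 5 0 0 0; 0 -15 8 0 0 0; 0 0 0 0 0 0"

```text
clock: 9.35
position: [0.5905, -0.005, 0.1504]
ee_rot: [0.492, 0.807, -0.175, 0.276]
ft_force: [0.3, 0.7, -0.8]
grip_width: 0.003
```

```bash
python3 - <<'E'
from h import *
o=st(); print("face",tf(o["position"]),"Ff",Rf.T@np.array(o["ft_force"]))
p=cam("wrist","j_wrist")
E
```

```text
t 9.35 pos [ 0.5905 -0.005   0.1504] F [ 0.3  0.7 -0.8] g 0.3 j [-0.75  0.29  0.36  1.91  0.67  1.04 -0.3 ]
face [-15.6  80.3  71.7] Ff [-0.87306944  0.62633715 -0.38933906]
```

View pics/j_wrist.png

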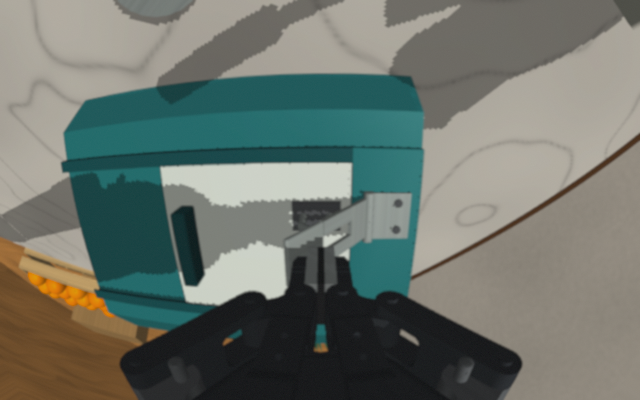

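>>> arm_command:
  targets: "1 -10 10 0 0 0; 1 -12 14 0 0 0; 0 -10 13 0 0 0; 0 -6 10 0 0 0; 0 0 0 0 0 0"

```text
clock: 10.02
position: [0.5692, -0.0468, 0.1123]
ee_rot: [0.492, 0.807, -0.175, 0.276]
ft_force: [-0.7, 0.1, 0.4]
grip_width: -0.002
```

```bash
python3 - <<'E'
from h import *
o=st(); print("face",tf(o["position"]),"Ff",Rf.T@np.array(o["ft_force"]))
p=cam("wrist","k_wrist")
E
```

```text
t 10.03 pos [ 0.5692 -0.0468  0.1123] F [-0.7  0.1  0.4] g -0.1 j [-0.72  0.28  0.39  2.02  0.72  0.93 -0.34]
face [-17.7  42.1  25. ] Ff [-0.06707946 -0.56682546  0.50982797]
```

View pics/k_wrist.png

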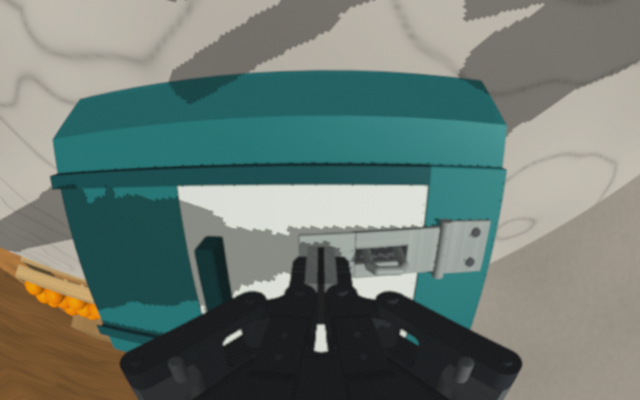

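Strap is over the staple (slot with staple at (385,262)), fingertips on the tab. Press flat in small steps.

>>> arm_command:
  targets: "0 0 4 0 0 0; 0 0 3 0 0 0; 0 0 2 0 0 0; 0 0 0 0 0 0"

```text
clock: 10.58
position: [0.5723, -0.0507, 0.1057]
ee_rot: [0.492, 0.807, -0.174, 0.276]
ft_force: [0.2, 0.4, 0.3]
grip_width: 0.002
```

>>> arm_command:
  targets: "0 0 2 0 0 0; 0 0 1 0 0 0; 0 0 0 0 0 0"

```text
clock: 10.95
position: [0.5732, -0.052, 0.1037]
ee_rot: [0.492, 0.807, -0.174, 0.276]
ft_force: [-3.5, 2.4, 5.2]
grip_width: -0.004
```

```bash
python3 - <<'E'
from h import *
o=st(); print("face",tf(o["position"]),"Ff",Rf.T@np.array(o["ft_force"]))
E
```

```text
t 10.95 pos [ 0.5732 -0.052   0.1037] F [-3.5  2.4  5.2] g -0.3 j [-0.71  0.3   0.39  2.02  0.73  0.9  -0.34]
face [-17.8  43.2  14.2] Ff [ 0.27437348 -1.96790044  6.41876738]
```

>>> arm_command:
  targets: "0 0 1 0 0 0; 0 0 1 0 0 0; 0 0 0 0 0 0"

```text
clock: 11.32
position: [0.5736, -0.0522, 0.1031]
ee_rot: [0.492, 0.807, -0.174, 0.276]
ft_force: [-17.2, 9.4, 24.5]
grip_width: 0.002
```

```bash
python3 - <<'E'
from h import *
o=st(); print("face",tf(o["position"]),"Ff",Rf.T@np.array(o["ft_force"]))
E
```

```text
t 11.32 pos [ 0.5736 -0.0522  0.1031] F [-17.2   9.4  24.5] g 0.2 j [-0.71  0.3   0.39  2.02  0.73  0.9  -0.34]
face [-17.9  43.4  13.5] Ff [  2.28499316 -10.937864    29.32680412]
```

Stiff contact: flat. Retract and look from above to locate the staple precisely.

>>> arm_command:
  targets: "0 0 -3 0 0 0; 0 0 -20 0 0 0; 0 10 -45 0 0 0; 0 10 -45 0 0 0; 0 10 0 0 0 0"

```text
clock: 11.95
position: [0.5706, 0.0258, 0.1928]
ee_rot: [0.491, 0.808, -0.171, 0.277]
ft_force: [0.2, 0.2, -0.9]
grip_width: 0.0
```

```bash
python3 - <<'E'
from h import *
o=st(); print("face",tf(o["position"]))
p=cam("wrist","l_wrist"); print(proj(p,[fw(-17.5,77,25)],True))
crop(p,"l_w_c",260,110,200,150,4)
r=cam("scene","l_scene"); crop(r,"l_scene_c",150,125,110,90,7)
r=cam("top","l_top"); crop(r,"l_top_c",350,100,100,80,8)
E
```

```text
t 11.95 pos [0.5706 0.0258 0.1928] F [ 0.2  0.2 -0.9] g 0.0 j [-0.8   0.21  0.34  1.89  0.66  1.15 -0.3 ]
face [-18.3  76.9 127.6]
[[321.75652853 203.72054336]]
```

View pics/l_w_c.png

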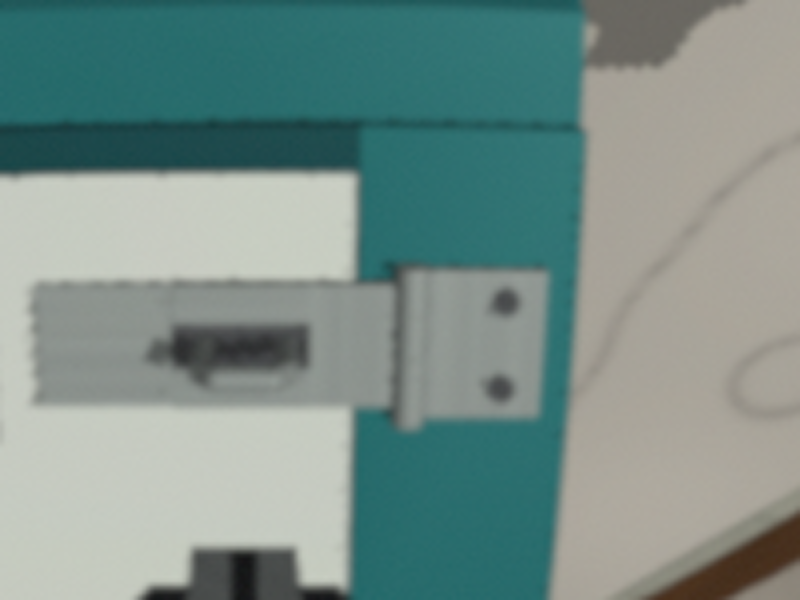

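View pics/l_scene_c.png

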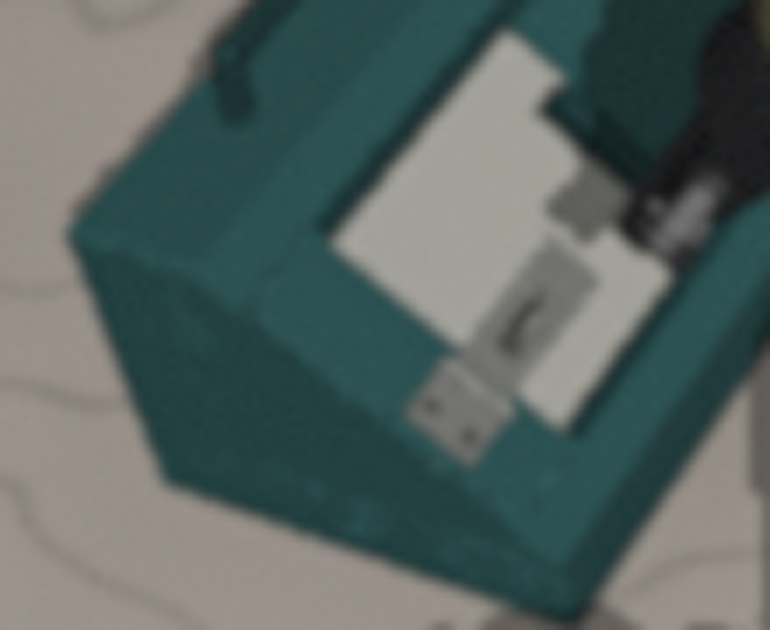

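View pics/l_top_c.png

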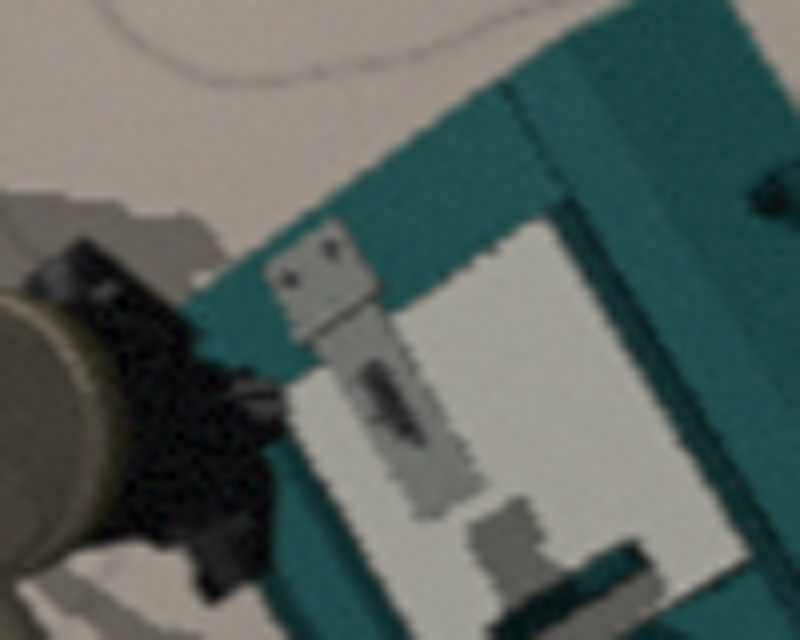

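```bash
python3 - <<'E'
from h import *
a=np.array
p=load("l_wrist")
def onz(uv,z):
    c,d=ray(p,(a(uv)+.5)/4-.5+a((260,110)),True);c=Rf.T@(c-fo);d=Rf.T@d;return np.round((c+d*(z/1000-c[2])/d[2])*1000,1)
print("bar top",onz((252,380),30),"L",onz((206,380),30),"R",onz((300,380),30))
for nm,uv in dict(freeend_mid=(33,345),slotL=(172,345),slotR=(310,345),hinge=(400,345),sxlo=(200,283),sxhi=(200,406)).items(): print(nm,onz(uv,6))
E
```

```text
bar top [-18.4  77.7  30. ] L [-18.4  68.6  30. ] R [-18.5  87.2  30. ]
freeend_mid [-18.2  29.7   6. ]
slotL [-18.2  60.3   6. ]
slotR [-18.3  90.3   6. ]
hinge [-18.3 110.    6. ]
sxlo [-32.1  66.6   6. ]
sxhi [-4.1 66.3  6. ]
```

```bash
cat >> h.py <<'E'
def down(yaw): # tool x = -pin x
    px=np.array([np.cos(yaw),np.sin(yaw),0]); return np.c_[-px,np.cross([0,0,-1.],-px),[0,0,-1.]]
E
python3 - <<'E'
from h import *
p=load("l_wrist"); o=manip.get_obs(); R=Rn.from_quat(o["ee_rot"]).as_matrix()
print("tip proj",proj(p,[np.array(o["position"])+R@[0,0,.008]],True))
wr([.4998,.2115,.15],down(-1.257),6)
E
```

```text
tip proj [[315.44488416 256.88512595]]
max shift 34.27209992494149 rot 0.11085478174006197 0.1140795752769194
30.3 4.1 -15.5 0.007 0.111 0.026; 31.9 3.2 -12.0 0.007 0.111 0.026; 33.2 2.3 -8.4 0.007 0.111 0.026; 33.9 1.4 -4.7 0.007 0.111 0.026; 34.3 0.5 -0.9 0.007 0.111 0.026; 34.2 -0.4 2.9 0.007 0.111 0.026
```

>>> arm_command:
  targets: "30 4 -16 0.007 0.111 0.026; 32 3 -12 0.007 0.111 0.026; 33 2 -8 0.007 0.111 0.026; 34 1 -5 0.007 0.111 0.026; 34 1 -1 0.007 0.111 0.026"
  grip: 50

```text
clock: 12.72
position: [0.5104, 0.1796, 0.1569]
ee_rot: [0.577, 0.815, -0.029, 0.045]
ft_force: [-0.5, 1.1, -0.7]
grip_width: 0.587
```

>>> arm_command:
  targets: "34 0 3 0.007 0.111 0.026; 0 0 0 0 0 0"

```text
clock: 12.98
position: [0.4995, 0.2102, 0.15]
ee_rot: [0.588, 0.809, -0.0, -0.0]
ft_force: [-0.1, -0.9, -0.6]
grip_width: 0.583
```

```bash
python3 - <<'E'
from h import *
o=st(); print(np.round(down(-1.257).T@Rn.from_quat(o["ee_rot"]).as_matrix(),3))
p=cam("wrist","m_wrist"); print(proj(p,[[.4998,.2115,.008]],True))
crop(p,"m_w_c",240,130,160,120,5)
R,t=Rt(p)
for n in("pin_grip","pin_shoulder"):
    for d in manip.search_frame(p,n)[:3]: print(n,round(d["p"],2),np.round(R.T@(np.array(d["xyz"])-t),4))
E
```

```text
t 12.97 pos [0.4995 0.2102 0.15  ] F [-0.1 -0.9 -0.6] g 49.8 j [-0.7   0.22  0.25  1.81 -0.06  1.12 -0.12]
[[ 1.    -0.001  0.   ]
 [ 0.001  1.    -0.001]
 [-0.     0.001  1.   ]]
[[321.80360077 188.44237008]]
pin_grip 0.78 [0.2177 0.3055 0.0185]
pin_grip 0.75 [0.4918 0.2303 0.0145]
pin_shoulder 0.84 [0.2176 0.3003 0.0124]
pin_shoulder 0.82 [0.4912 0.2237 0.0185]
```

View pics/m_wrist.png

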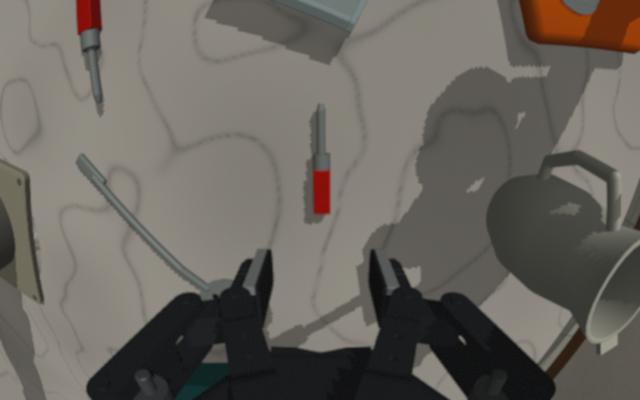

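View pics/m_w_c.png

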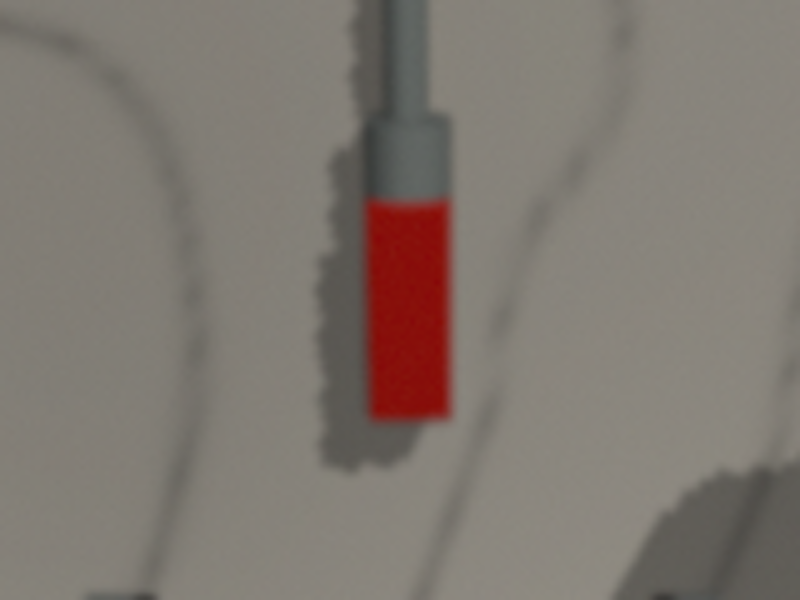

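```bash
python3 - <<'E'
from h import *
a=np.array
p=load("m_wrist")
def onz(uv,z):
    c,d=ray(p,(a(uv)+.5)/5-.5+a((240,130)),True);return c+d*(z-c[2])/d[2]
A=onz((409,202),.016);B=onz((410,417),.016);C=onz((408,118),.008)
print(A,B,(A+B)/2,np.linalg.norm(A-B),np.arctan2(*(B-A)[1::-1]),C)
tip=manip.get_obs()
T=load("b_top")
print("top-cam of A,B",proj(T,[A,B],False),"seen",(a([[273,190],[383,155]])+.5)/8-.5+[270,170])
X,e=tri([ray(p,(a((409.5,309.5))+.5)/5-.5+a((240,130)),True),ray(T,(a((327,172))+.5)/8-.5+a((270,170)),False)]);print("tri top centre",X,e)
wr([*((A+B)/2)[:2],.05],down(-1.257),3)
E
```

```text
[0.4934546  0.22977597 0.016     ] [0.50622225 0.19109043 0.016     ] [0.49983842 0.2104332  0.016     ] 0.04073799166364198 -1.2520155789247738 [0.48901804 0.24288905 0.008     ]
top-cam of A,B [[304.46132003 192.99853554]
 [317.37437805 188.79642008]] seen [[303.6875 193.3125]
 [317.4375 188.9375]]
tri top centre [0.49910228 0.21177311 0.01873733] [0.0003840898609252003, 0.00038408986092532983]
max shift 33.67971287145176 rot 0.0004837170755968079 0.0005425733971128365
0.2 -0.1 33.7 0.000 0.000 0.000; 0.2 -0.1 33.7 0.000 0.000 0.000; 0.1 -0.1 33.7 0.000 0.000 0.000
```

>>> arm_command:
  targets: "0 0 50 0 0 0; 0 0 50 0 0 0; 0 0 25 0 0 0; 0 0 10 0 0 0; 0 0 5 0 0 0"

```text
clock: 13.75
position: [0.5005, 0.2118, 0.0117]
ee_rot: [0.588, 0.809, 0.001, 0.0]
ft_force: [0.3, 0.6, 0.1]
grip_width: 0.585
```

```bash
python3 - <<'E'
from h import *
o=st(); p=cam("wrist","n_wrist")
E
```

```text
t 13.75 pos [0.5005 0.2118 0.0117] F [0.3 0.6 0.1] g 49.9 j [-0.68  0.4   0.23  1.91 -0.12  0.84 -0.07]
```

View pics/n_wrist.png

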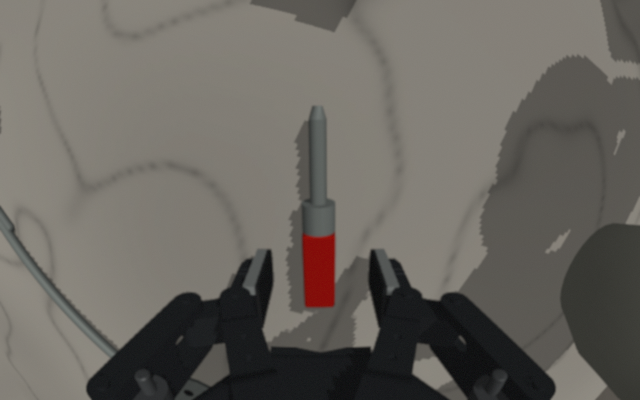

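>>> arm_command:
  targets: "0 0 1.5 0 0 0; 0 0 0 0 0 0; 0 0 0 0 0 0; 0 0 0 0 0 0; 0 0 0 0 0 0"
  grip: 0
  squeeze: 60

```text
clock: 14.42
position: [0.5006, 0.2122, 0.0109]
ee_rot: [0.588, 0.809, 0.002, 0.0]
ft_force: [-1.2, -0.6, 7.5]
grip_width: 0.17
```

>>> arm_command:
  targets: "0 0 -20 0 0 0; 0 0 -40 0 0 0; 0 0 -50 0 0 0; 0 0 -30 0 0 0; 0 0 0 0 0 0"

```text
clock: 15.05
position: [0.5013, 0.2123, 0.1526]
ee_rot: [0.588, 0.809, 0.003, 0.001]
ft_force: [-0.2, 0.1, -1.2]
grip_width: 0.166
```

```bash
python3 - <<'E'
from h import *
o=st(); p=cam("wrist","o_wrist"); crop(p,"o_w_c",260,150,130,120,5)
E
```

```text
t 15.05 pos [0.5013 0.2123 0.1526] F [-0.2  0.1 -1.2] g 14.2 j [-0.71  0.22  0.25  1.8  -0.06  1.12 -0.12]
```

View pics/o_w_c.png

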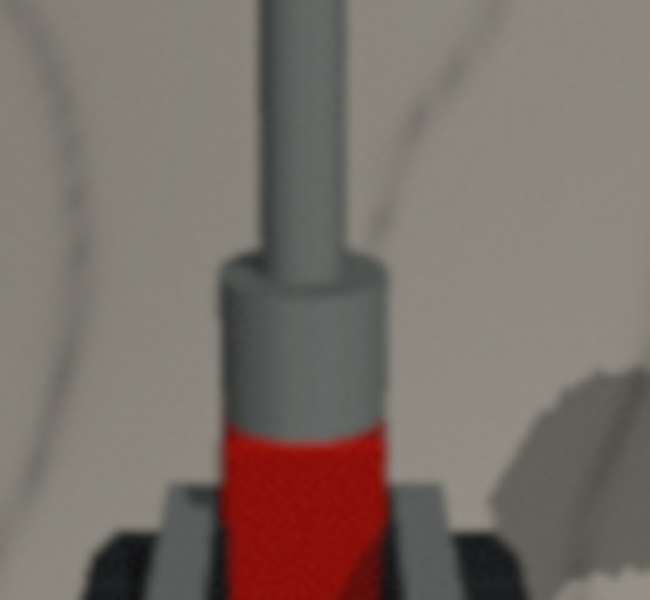

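```bash
python3 - <<'E'
from h import *
o=manip.get_obs();R=Rn.from_quat(o["ee_rot"]).as_matrix();P=np.array(o["position"])
p=load("o_wrist");print(proj(p,[P+R@[.0336,0,.003],P+R@[.0336,0,.0],P+R@[.0786,0,.003]],True))
print(fw(77,77.5,60)); wr(fw(77,77.5,60),TN,8)
E
```

```text
[[318.93999144 201.8109731 ]
 [318.92656418 203.82465277]
 [318.87771692 106.00734707]]
[ 0.62509017 -0.07744054  0.19817442]
max shift 39.774889931539526 rot 0.0829390310747837 0.08556738995008037
-39.2 3.7 -6.0 -0.006 -0.083 -0.020; -39.6 2.9 -2.7 -0.006 -0.083 -0.020; -39.8 2.1 0.6 -0.006 -0.083 -0.020; -39.6 1.3 3.9 -0.006 -0.083 -0.020; -39.2 0.5 7.2 -0.006 -0.083 -0.020; -38.4 -0.4 10.4 -0.006 -0.083 -0.020; -37.4 -1.2 13.6 -0.006 -0.083 -0.020; -36.2 -2.0 16.6 -0.006 -0.083 -0.020
```

View pics/o_wrist.png

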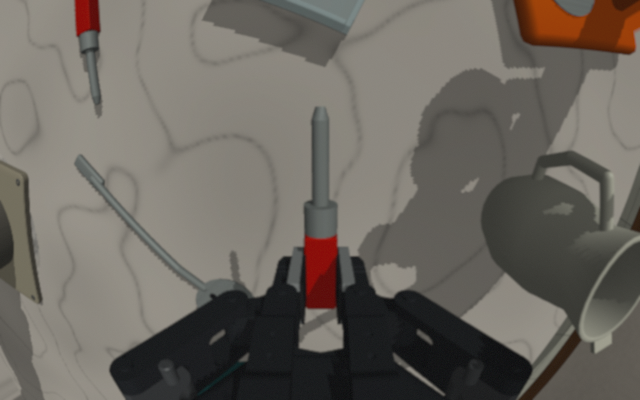

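```bash
python3 - <<'E'
from h import *
wr(fw(77,77.5,95),TN,8)
o=manip.get_obs();a=np.array(o["position"]);b=fw(77,77.5,95)
for s in(0,.25,.5,.75,1):print(tf(a+(b-a)*s))
E
```

```text
max shift 37.868959456557484 rot 0.0829390310747837 0.08556738995008037
-36.5 3.2 -9.4 -0.006 -0.083 -0.020; -37.3 2.5 -6.4 -0.006 -0.083 -0.020; -37.7 1.8 -3.2 -0.006 -0.083 -0.020; -37.9 1.1 -0.1 -0.006 -0.083 -0.020; -37.8 0.3 3.1 -0.006 -0.083 -0.020; -37.4 -0.5 6.2 -0.006 -0.083 -0.020; -36.7 -1.3 9.2 -0.006 -0.083 -0.020; -35.8 -2.1 12.2 -0.006 -0.083 -0.020
[-199.9  100.4  216.1]
[-130.6   94.7  185.8]
[-61.4  89.  155.6]
[  7.8  83.2 125.3]
[77.  77.5 95. ]
```

Ample clearance.

>>> arm_command:
  targets: "-37 3 -9 -0.006 -0.083 -0.02; -37 3 -6 -0.006 -0.083 -0.02; -38 2 -3 -0.006 -0.083 -0.02; -38 1 0 -0.006 -0.083 -0.02; -38 0 3 -0.006 -0.083 -0.02"

```text
clock: 15.72
position: [0.572, 0.0408, 0.1949]
ee_rot: [0.533, 0.82, -0.11, 0.176]
ft_force: [-0.3, -0.7, -1.4]
grip_width: 0.166
```

>>> arm_command:
  targets: "-37 0 6 -0.006 -0.083 -0.02; -37 -1 9 -0.006 -0.083 -0.02; -36 -2 12 -0.006 -0.083 -0.02; 0 0 0 0 0 0"

```text
clock: 16.23
position: [0.6151, -0.0607, 0.2234]
ee_rot: [0.491, 0.808, -0.173, 0.277]
ft_force: [0.0, 0.2, -0.9]
grip_width: 0.173
```

```bash
python3 - <<'E'
from h import *
o=st(); print("face",tf(o["position"]));print(np.round(TN.T@Rn.from_quat(o["ee_rot"]).as_matrix(),3))
wr(fw(77,77.5,35),TN,2)
E
```

```text
t 16.23 pos [ 0.6151 -0.0607  0.2234] F [ 0.   0.2 -0.9] g 14.8 j [-0.69  0.21  0.42  1.83  0.65  1.09 -0.11]
face [77.2 76.3 91.8]
[[ 1.     0.002 -0.001]
 [-0.002  1.    -0.008]
 [ 0.001  0.008  1.   ]]
max shift 28.419996276393732 rot 0.004231870590051926 0.004445808103763089
0.1 0.8 28.4 -0.004 0.001 0.001; 0.1 0.7 28.4 -0.004 0.001 0.001
```

>>> arm_command:
  targets: "0 1 28 0.004 0.001 0.001; 0 0 28 0.004 0 0.001; 0 0 0 0 0 0"

```text
clock: 16.6
position: [0.6309, -0.0897, 0.1783]
ee_rot: [0.493, 0.807, -0.176, 0.273]
ft_force: [-0.0, -0.1, 0.4]
grip_width: 0.166
```

```bash
python3 - <<'E'
from h import *
o=st(); print("face",tf(o["position"]));R=Rn.from_quat(o["ee_rot"]).as_matrix();P=np.array(o["position"]);print(np.round(TN.T@R,3))
p=cam("wrist","p_wrist"); crop(p,"p_w_c",240,10,160,120,5)
print(proj(p,[P+R@[.0786,0,.003],P+R@[.0336,0,.003],fw(-18.3,77.7,30),fw(-18.3,77.7,17)],True))
wr(fw(77,77.5,35),TN,1)
E
```

```text
t 16.6 pos [ 0.6309 -0.0897  0.1783] F [-0.  -0.1  0.4] g 14.2 j [-0.63  0.29  0.44  1.84  0.64  0.97 -0.1 ]
face [75.5 77.  36. ]
[[ 1.     0.001  0.002]
 [-0.001  1.    -0.017]
 [-0.002  0.017  1.   ]]
[[321.33088771 105.05434097]
 [321.21833915 202.44729248]
 [323.3982703   71.81168463]
 [323.6067277   74.44328137]]
max shift 2.3668720698803316 rot 0.01483881913414157 0.014948337834314852
-1.1 -0.5 2.4 -0.015 -0.001 0.001
```

View pics/p_wrist.png

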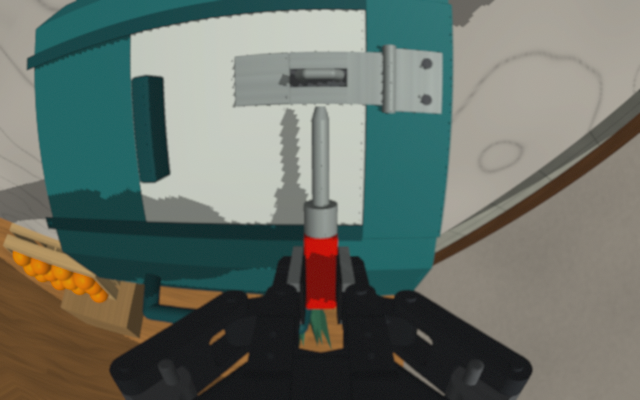

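View pics/p_w_c.png

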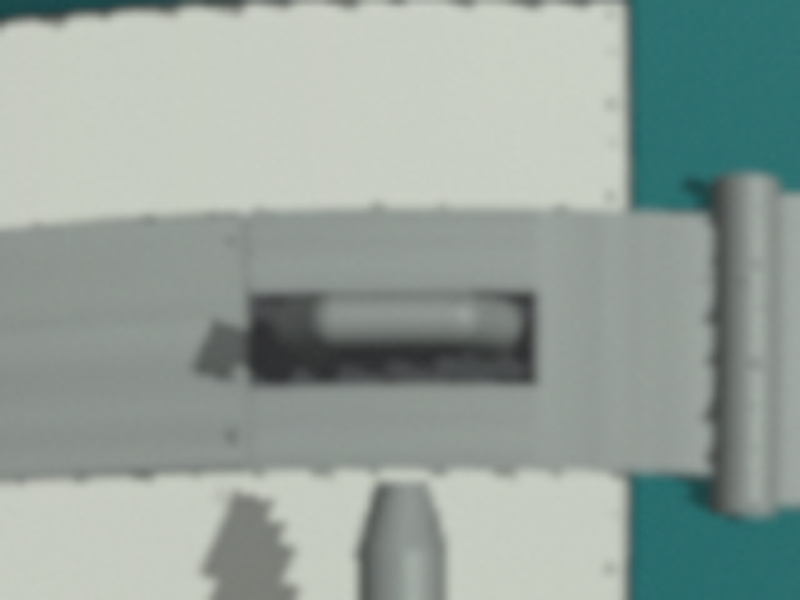

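>>> arm_command:
  targets: "0 2 8 -0.015 0 0; 0 0 6 0 0 0; 0 0 3.5 0 0 0; 0 0 0 0 0 0"

```text
clock: 17.15
position: [0.639, -0.0978, 0.1668]
ee_rot: [0.49, 0.809, -0.168, 0.279]
ft_force: [0.1, -0.0, -1.2]
grip_width: 0.165
```

```bash
python3 - <<'E'
from h import *
o=st(); print("face",tf(o["position"]));R=Rn.from_quat(o["ee_rot"]).as_matrix();P=np.array(o["position"]);print(np.round(TN.T@R,3))
p=cam("wrist","q_wrist"); crop(p,"q_w_c",240,20,160,120,5)
r=cam("scene","q_scene"); crop(r,"q_scene_c",150,105,130,100,6)
print(proj(p,[P+R@[.0786,0,.003],P+R@[.0336,0,.003],fw(-18.3,77.7,30),fw(-18.3,77.7,17)],True))
E
```

```text
t 17.15 pos [ 0.639  -0.0978  0.1668] F [ 0.1 -0.  -1.2] g 14.1 j [-0.62  0.31  0.44  1.85  0.65  0.92 -0.1 ]
face [77.  80.4 20.2]
[[ 1.    -0.     0.001]
 [ 0.     1.     0.002]
 [-0.001 -0.002  1.   ]]
[[321.33043997 105.03676138]
 [321.22350628 202.43198668]
 [314.56073532  64.20008341]
 [315.05855072  67.79705607]]
```

View pics/q_w_c.png

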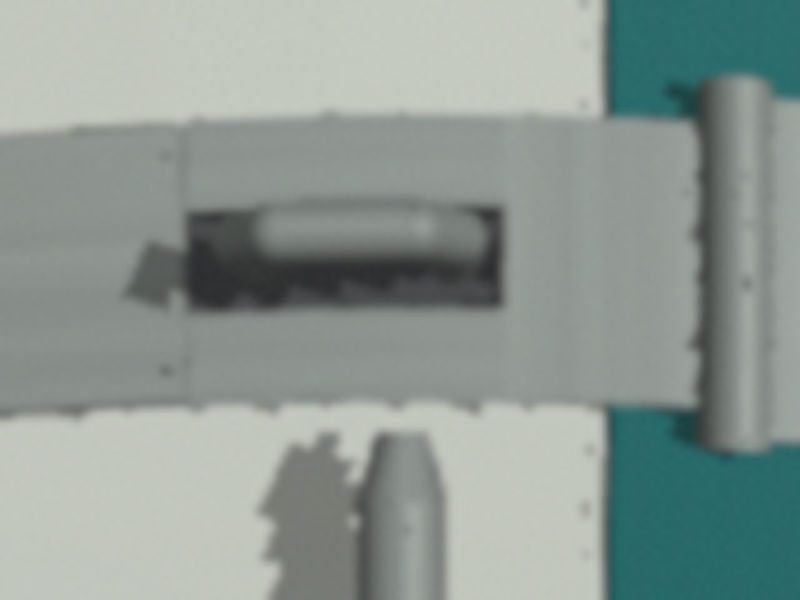

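View pics/q_scene_c.png

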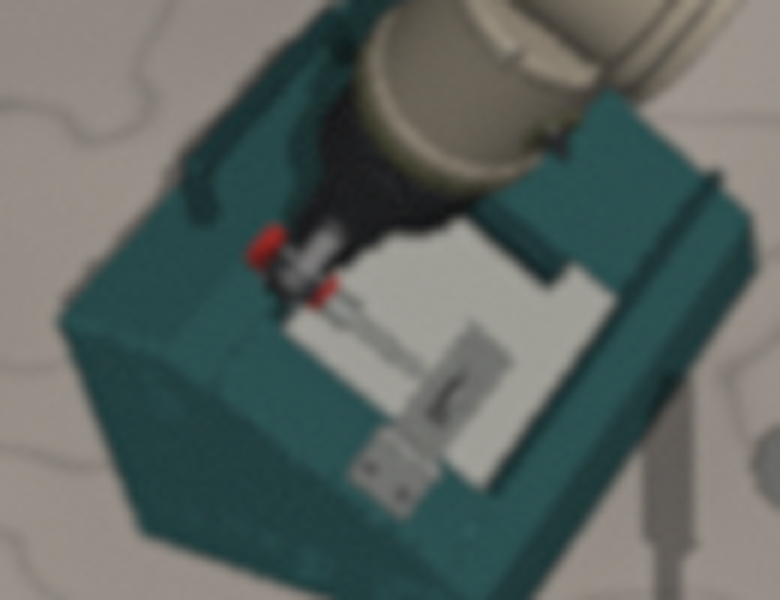

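>>> arm_command:
  targets: "0 -2.4 1.5 0 0 0; 8 0 0 0 0 0; 0 0 0 0 0 0"

```text
clock: 17.62
position: [0.6341, -0.0932, 0.1602]
ee_rot: [0.49, 0.809, -0.168, 0.278]
ft_force: [0.0, -0.4, -0.3]
grip_width: 0.168
```

```bash
python3 - <<'E'
from h import *
o=st(); print("face",tf(o["position"]));R=Rn.from_quat(o["ee_rot"]).as_matrix();P=np.array(o["position"]);print(np.round(TN.T@R,3))
p=cam("wrist","r_wrist"); crop(p,"r_w_c",240,30,160,120,5)
E
```

```text
t 17.62 pos [ 0.6341 -0.0932  0.1602] F [ 0.  -0.4 -0.3] g 14.4 j [-0.63  0.31  0.44  1.86  0.66  0.92 -0.12]
face [67.9 78.2 18.9]
[[ 1.     0.001  0.001]
 [-0.001  1.     0.002]
 [-0.001 -0.002  1.   ]]
```

View pics/r_w_c.png

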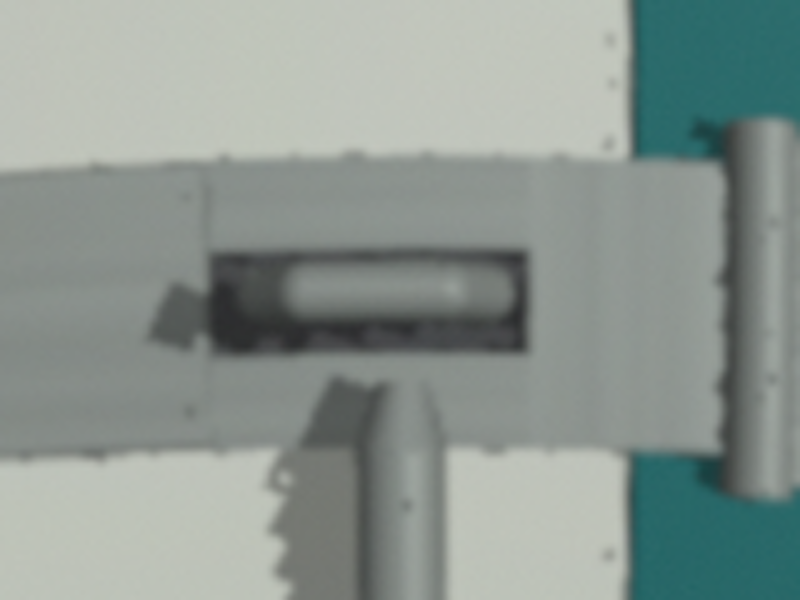

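>>> arm_command:
  targets: "5 0 0 0 0 0; 5 0 0 0 0 0; 0 0 0 0 0 0"

```text
clock: 18.05
position: [0.6306, -0.0866, 0.1543]
ee_rot: [0.49, 0.809, -0.168, 0.279]
ft_force: [-0.2, 0.2, -0.8]
grip_width: 0.166
```

>>> arm_command:
  targets: "4 0 0 0 0 0; 4 0 0 0 0 0; 0 0 0 0 0 0"

```text
clock: 18.42
position: [0.6278, -0.0811, 0.1495]
ee_rot: [0.49, 0.809, -0.168, 0.279]
ft_force: [-0.0, 0.5, -0.9]
grip_width: 0.169
```

```bash
python3 - <<'E'
from h import *
o=st(); print("face",tf(o["position"]),"Ff",Rf.T@np.array(o["ft_force"]))
p=cam("wrist","s_wrist"); crop(p,"s_w_c",240,30,160,120,5)
E
```

```text
t 18.43 pos [ 0.6278 -0.0811  0.1495] F [-0.   0.5 -0.9] g 14.4 j [-0.65  0.32  0.43  1.88  0.66  0.91 -0.16]
face [50.5 78.2 18.8] Ff [-0.92336699  0.23473292 -0.39235046]
```

View pics/s_w_c.png

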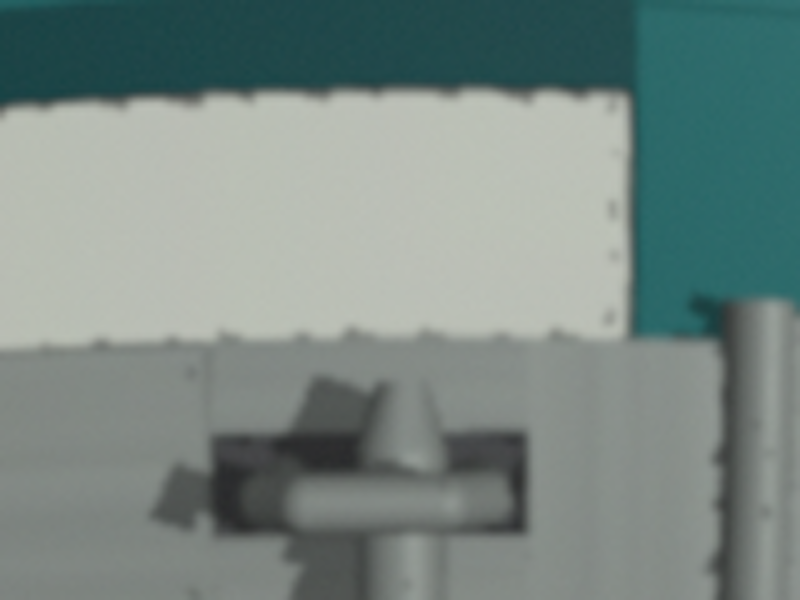

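The nose is through the loop, under the bar and centred. Continue to the shoulder.

>>> arm_command:
  targets: "7 0 0 0 0 0; 7 0 0 0 0 0; 6 0 0 0 0 0; 4 0 0 0 0 0; 0 0 0 0 0 0"

```text
clock: 19.1
position: [0.6191, -0.0644, 0.1348]
ee_rot: [0.49, 0.809, -0.168, 0.279]
ft_force: [0.4, -0.2, -0.7]
grip_width: 0.165
```

```bash
python3 - <<'E'
from h import *
o=st(); print("face",tf(o["position"]),"Ff",Rf.T@np.array(o["ft_force"]))
p=cam("wrist","t_wrist"); crop(p,"t_w_c",240,130,160,120,5)
E
```

```text
t 19.1 pos [ 0.6191 -0.0644  0.1348] F [ 0.4 -0.2 -0.7] g 14.1 j [-0.67  0.33  0.43  1.91  0.67  0.91 -0.21]
face [26.7 78.2 18.9] Ff [-0.16043995  0.28375043 -0.80409667]
```

View pics/t_w_c.png

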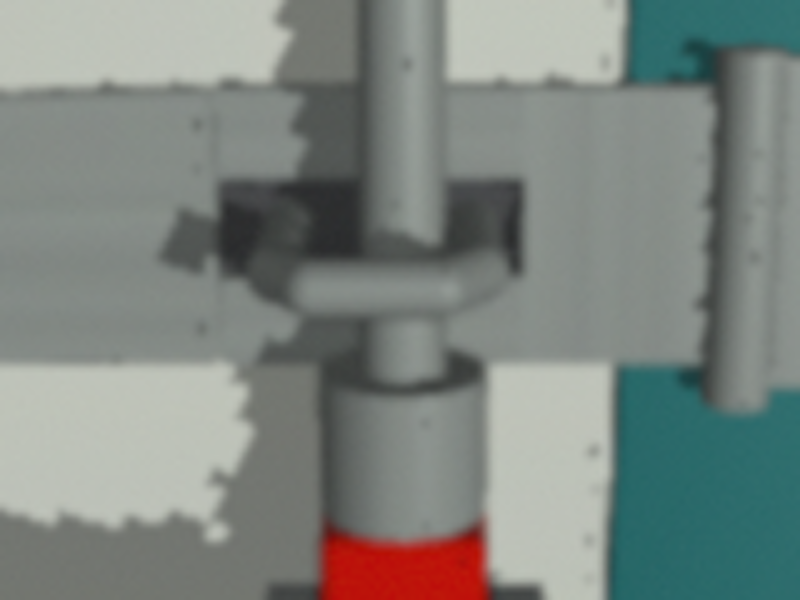

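>>> arm_command:
  targets: "4 0 0 0 0 0; 2 0 0 0 0 0; 1 0 0 0 0 0; 0 0 0 0 0 0"

```text
clock: 19.65
position: [0.6166, -0.0597, 0.1307]
ee_rot: [0.49, 0.809, -0.168, 0.279]
ft_force: [0.7, -0.6, -0.4]
grip_width: 0.17
```

>>> arm_command:
  targets: "1 0 0 0 0 0; 1 0 0 0 0 0; 0 0 0 0 0 0"

```text
clock: 20.02
position: [0.6159, -0.0583, 0.1294]
ee_rot: [0.49, 0.809, -0.168, 0.279]
ft_force: [0.6, -0.6, -1.1]
grip_width: 0.172
```

```bash
python3 - <<'E'
from h import *
o=st(); print("face",tf(o["position"]),"Ff",Rf.T@np.array(o["ft_force"]))
p=cam("wrist","u_wrist"); crop(p,"u_w_c",240,130,160,120,5)
E
```

```text
t 20.02 pos [ 0.6159 -0.0583  0.1294] F [ 0.6 -0.6 -1.1] g 14.7 j [-0.68  0.33  0.42  1.91  0.68  0.91 -0.23]
face [17.9 78.2 18.9] Ff [-0.01877162  0.21741365 -1.35209024]
```

View pics/u_w_c.png

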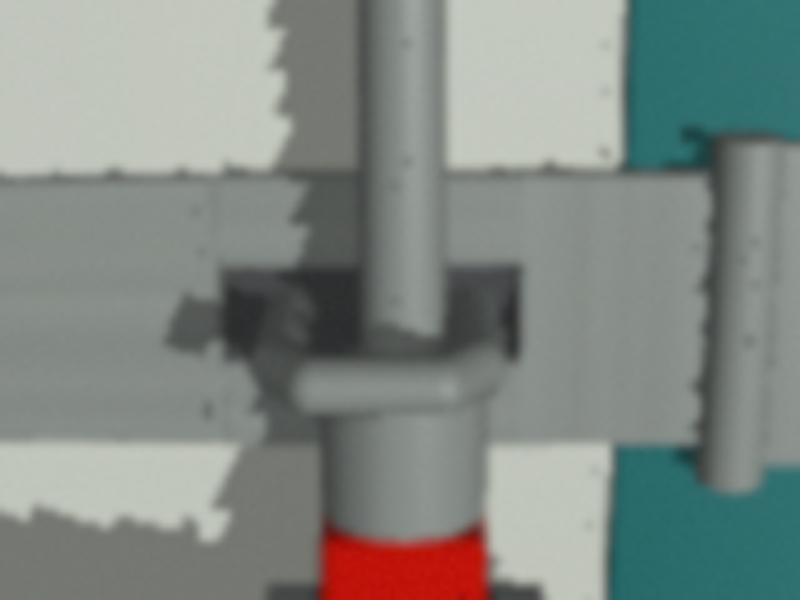

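>>> arm_command:
  targets: "1 0 0 0 0 0; 0 0 0 0 0 0"

```text
clock: 20.32
position: [0.6157, -0.0581, 0.1292]
ee_rot: [0.49, 0.808, -0.168, 0.279]
ft_force: [1.1, -2.5, 1.5]
grip_width: 0.165
```

>>> arm_command:
  targets: "1 0 0 0 0 0; 0 0 0 0 0 0"

```text
clock: 20.58
position: [0.6156, -0.058, 0.129]
ee_rot: [0.491, 0.808, -0.168, 0.279]
ft_force: [1.4, -4.2, 4.1]
grip_width: 0.167
```

```bash
python3 - <<'E'
from h import *
o=st(); print("face",tf(o["position"]),"Ff",Rf.T@np.array(o["ft_force"]))
E
```

```text
t 20.57 pos [ 0.6156 -0.058   0.129 ] F [ 1.4 -4.2  4.1] g 14.2 j [-0.69  0.33  0.42  1.91  0.68  0.91 -0.24]
face [17.4 78.1 18.8] Ff [ 5.98936615 -0.68888055  0.50354717]
```

>>> arm_command:
  targets: "0 0 1 0 0 0; 0 0 1 0 0 0; 0 0 0 0 0 0"

```text
clock: 20.95
position: [0.6163, -0.0588, 0.1277]
ee_rot: [0.491, 0.808, -0.168, 0.279]
ft_force: [-0.0, -3.0, 7.9]
grip_width: 0.166
```

```bash
python3 - <<'E'
from h import *
o=st(); print("face",tf(o["position"]),"Ff",Rf.T@np.array(o["ft_force"]))
E
```

```text
t 20.95 pos [ 0.6163 -0.0588  0.1277] F [-0.  -3.   7.9] g 14.2 j [-0.68  0.33  0.42  1.91  0.68  0.9  -0.24]
face [17.4 78.3 17.1] Ff [ 6.95792252 -1.38437339  4.61132587]
```

Resting on the strap and still against the loop. Release.

>>> arm_command:
  targets: "0 0 0 0 0 0; 0 0 0 0 0 0; 0 0 0 0 0 0; 0 0 0 0 0 0"
  grip: 36

```text
clock: 21.45
position: [0.6157, -0.0579, 0.1265]
ee_rot: [0.49, 0.809, -0.168, 0.279]
ft_force: [-0.9, 0.2, 0.4]
grip_width: 0.421
```

>>> arm_command:
  targets: "0 0 -5 0 0 0; 0 0 -25 0 0 0; 0 0 -40 0 0 0; 0 0 -40 0 0 0; 0 0 0 0 0 0"

```text
clock: 22.08
position: [0.5851, 0.0046, 0.2157]
ee_rot: [0.49, 0.809, -0.165, 0.28]
ft_force: [-0.1, -0.1, -1.0]
grip_width: 0.421
```

```bash
python3 - <<'E'
from h import *
o=st(); print("face",tf(o["position"]),"Ff",Rf.T@np.array(o["ft_force"]))
p=cam("wrist","v_wrist"); crop(p,"v_w_c",240,100,200,150,4)
r=cam("scene","v_scene"); crop(r,"v_scene_c",150,105,130,100,6)
print(proj(p,[fw(-18.3,77.9,17)],True))
E
```

```text
t 22.07 pos [0.5851 0.0046 0.2157] F [-0.1 -0.1 -1. ] g 35.9 j [-0.79  0.18  0.38  1.87  0.66  1.14 -0.23]
face [ 15.9  79.9 130. ] Ff [-0.52822742 -0.13408134 -0.79780573]
[[317.32721344 159.03651171]]
```

View pics/v_w_c.png

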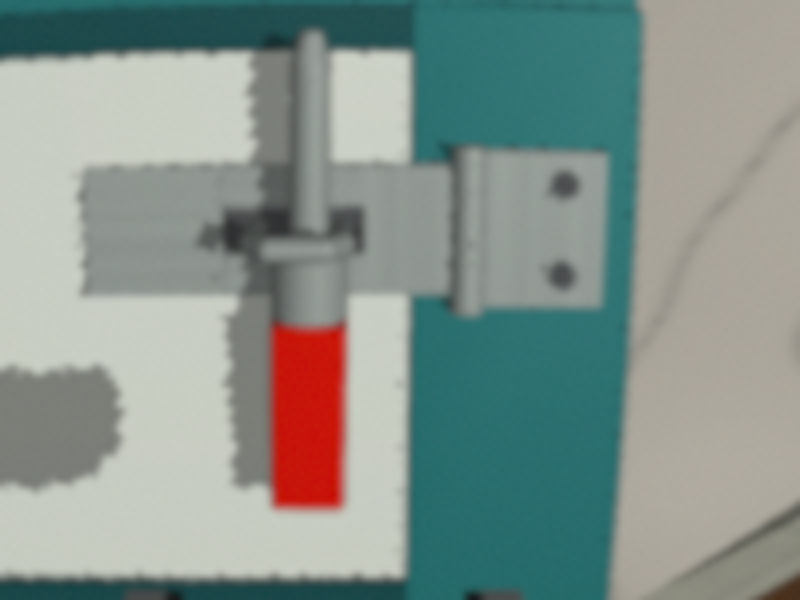

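View pics/v_scene_c.png

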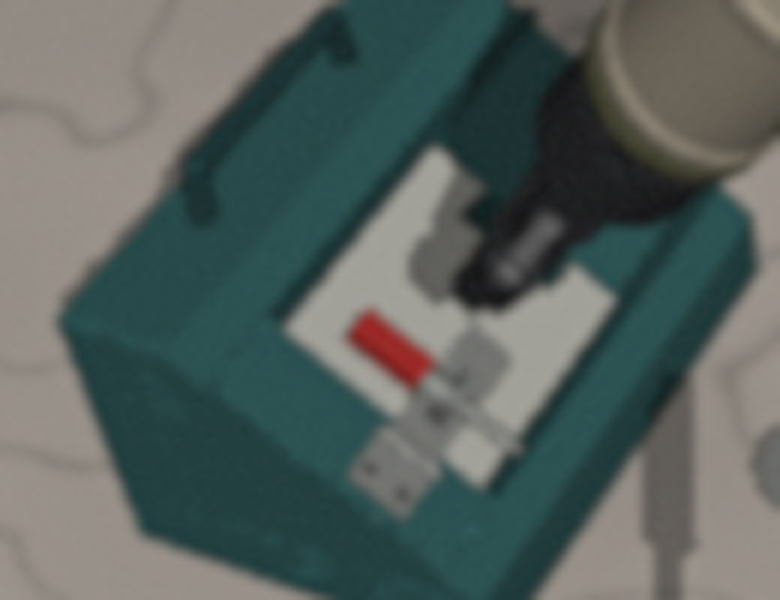

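```bash
python3 - <<'E'
from h import *
print(manip.hand_in()); print(manip.get_obs()["clock"])
E
```

```text
the job is handed in; nothing more can be done
None
the job is handed in; nothing more can be done
```

The caddy is closed and the job was handed in at about 22 s. No verdict came back, so the result below rests on my own checks.

- **Door:** I pushed it by its rib until the force rose sharply against the stop. I did not measure the joint value itself. Later pictures show the door still shut.
- **Hasp:** I swung it down and pressed the tab. It gave stiff contact at about 29 N and looks flat over the staple.
- **Pin:** I picked up the smallest pin and slid it down through the loop, centred to about 0.5 mm in the wrist picture. It met the loop with 6 N along the slope, where I had predicted the shoulder would seat, and I lowered it about 2 mm to rest on the strap. I then let go and backed the arm about 110 mm clear.

The last wrist and scene pictures, taken after letting go, show the shoulder against the loop, the shank down the slope and the hasp flat. The gripper is well clear of everything.

- **Height mismatch:** heights out of the slope from the camera fit were about 3 mm off from the hasp contact and the given sizes. I set the pin's height to allow for that.
- **Wrist camera:** its calibration was about 5 pixels off sideways near the fingertips. I lined up the pin and loop directly in the picture instead.
- **Pin tilt after release:** I did not measure it. From the clearances I estimate under 0.15 rad, against a limit of 0.3.
- **Bystanders:** I did not check the pitcher, dish and spoon in a final picture, but I saw no sign that the arm touched them.

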